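Make the laundry dosing unit ready

ROBOT

A 6-joint arm with a two-finger parallel gripper is mounted at the origin on the work surface. World frame = base frame: x ahead of the robot, y to its left, z up, the work surface at z = 0. Lengths are in m, angles in rad, forces in N, time in s.
With the tool pointing down it reaches from about 0.275 to 0.725 m from the base axis. Payload 15.9 kg.
Tool frame: the origin (TCP) lies midway between the tips of the shut fingers; the grasp point (between the pads) lies 19 mm behind it; z points along the fingers, y is the direction in which the jaws open and shut (so a half turn about z gives the same grasp; the last joint's range is limited). The gripper opens to 85 mm and grips with 20 to 120 N. Pads are 22 mm wide; open, the fingers measure 114 mm over their backs; the gripper's body (76 mm by 85 mm) begins 54 mm behind the grasp point. The pads swing forward as they close: fully open they stand 13 mm farther back than shut.
Start: joints at [-1.219, 0.213, -0.034, 1.323, 0, 1.571], TCP at [0.172, -0.469, 0.231] pointing down, gripper open.
Joint ranges: [-2.98, 2.98], [-0.74, 1.72], [-1.14, 1.35], [-2.1, 2.04], [-1.57, 1.44], [-3.14, 3.14]. Speed limits (rad/s): [1.89, 1.89, 2.39, 2.57, 3.14, 3.14].

INTERFACE

Orientations are given as [roll, pitch, yaw] about the fixed x, y, z axes, in that order (R = Rz(yaw) Ry(pitch) Rx(roll)).
In Python, from cell import robot gives the robot as it stands.
- The arm moves only by the shell command python3 -m crank 'ROWS' [FORCE]. ROWS is JSON, a list of rows, each an object of numbers: "rx", "ry", "rz": the turn, a rotation vector about the world's x, y, z in rad; "x", "y", "z": the shift along the world's x, y, z in mm; "fingers": the opening, from 0 (shut) to 1 (fully open). A call has 1 to 20 rows; each row is the pose to reach, as a shift and turn from the pose measured when the call began; what a row does not reach only later rows make up. A row lasts 1/10 s, in which the tool goes at most 50 mm and 8.59 degrees, less where a joint would pass 70% of its speed; a pose out of reach is approached as far as the arm can. A call with a gripper value outside its range is refused whole. The fingers move at their own pace and stop on an object; FORCE is the grip in N (left out, the last holds). Time passes only in rows, so rows that repeat a pose let the fingers close. It gives the time, the measured TCP pose, the force and the opening at its end, in the units of the state.
- robot.get_state(): the state, without advancing time (a new reading comes with each control period).
- robot.grab_frame(name): name is "side" or "top" or "wrist"; returns the picture (400x640x3 uint8, red, green, blue); there is no depth.
- robot.camera_info(name): a dict with "fx", "fy", "cx", "cy" (pixels), "k1" (the pictures are not rectified: a ray, as slopes to the right and down, at radius r is drawn at 1 + k1 r^2 times it, then the intrinsics apply), "R" (3x3) and "t" (3): a world point X has camera coordinates R X + t. Camera axes: x right, y down, z forward; pixel columns grow to the right and rows downward; lengths in m; the calibration is good to about 2 mm. A picture is of the moment at which its call begins: read the wrist's pose just before it. camera_info takes no time and is no camera call; for the wrist camera it gives the pose at the moment of the call.
- robot.close_job(): hands the job in, once; it reports no verdict.
The state is a dict: "time": time; "joints": joint angles; "qvel": joint speeds; "effort": joint torques, N m; "position": TCP position; "tcp_rot": TCP orientation; "ft_force": force on the tool from outside, world axes, zero at the start; "moment": the same for the moment, N m; "opening": finger opening in m.
Only numpy, scipy, OpenCV 4.12 (cv2) and the standard library are available. Lean on these libraries where they do the work, as an engineer would, in place of code of your own. Each camera call takes 0.05 s, during which the arm holds its last target. There are 200 camera calls.

TASK

Get the laundry's dosing unit ready for the day: put every soap bar that lies on the counter into the unit's open tub, then set the lid on the tub's neck and screw it fully home (turn it back anticlockwise until the thread drops in, then clockwise to its stop). Only after that, hook the power pack's orange tongue under the lip of the bay and swing its other end down until the pack lies flat in the bay. Leave the softener bottle and the brush where they are.

Things in the scene. Friction and masses are not known exactly. Their poses are not given: they have to be found in the camera images.
- unit: Dosing unit, fixed: white housing 200 (x) x 310 (y) x 85 mm high, origin at the centre of its underside, x pointing away from the robot at yaw 0. On its flat top (the deck, 85 mm up) are the round grey neck of the tub (towards +y) and the black-edged bay for the power pack (towards -y), their centres 150 mm apart.
- unit_mouth (a point): Centre of the tub's open mouth, level with the neck's rim (115 mm above the counter); axes as the unit. Mouth 96 mm across inside, tub 109 mm deep, neck 104 mm across outside, standing 30 mm above the deck. Lid heights below are of the lid's origin under this point: lying on top of the thread 9 to 16 mm; dropped into it 20 mm; fully home 26 mm.
- unit_thread (a point): On the tub's axis at deck height, axes as the unit. Around the neck is a blue right-handed thread, four starts 90 degrees apart, at an angle drawn afresh and not given. A lid laid on it rests on top (now and then drops in at once); clockwise it then meets a stop; anticlockwise, seen from above, by up to 75 degrees it drops in (14 degree wide window) and can turn back no further.
- unit_bay (a point): Middle of the inner foot of the bay's lip wall (the end nearer the robot), on the bay's floor 85 mm above the counter; axes as the unit, x running from the lip wall along the bay. Bay 129 mm long, 56 mm wide inside. At the lip wall a lip reaches 14 mm into the bay, underside 22 mm, top 28 mm above the floor. Other end wall 12 mm high, side walls 6 mm.
- lid: Blue screw lid, 135 mm across, 33 mm high, standing open side down on the counter, 130 g, with a white grip bar across its top, 100 long, 16 wide, 27 mm high (its top 60 mm above the lower edge). Origin at the centre of its lower edge, x along the grip bar, z up. Four lugs inside the skirt engage the thread, with 1.3 mm play about the neck.
- lid_bar (a point): Centre of the top of the lid's grip bar. Once dropped in, turning the lid clockwise by 60 to 75 degrees takes it 6 mm down to its stop, fully home. It drops and winds down by its own weight if turned between loosely closed fingers (2 to 4 mm free) or pressed lightly; held fast, it must be lowered along.
- pack: Power pack, 350 g: black block 95 (x) x 50 (y) x 45 mm high with an orange tongue at its -x end, 30 long, 40 wide, 14 mm thick, level with the underside. It lies flat. Origin on the underside at mid-length of the whole 125 mm, x from tongue to block, z up; the block's centre is 15 mm towards +x. It enters the bay tongue first, tilted about 20 degrees, tongue low.
- pack_tip (a point): Middle of the lower edge of the tip of the power pack's tongue, 62.5 mm from the pack's origin along -x; axes as the pack.
- bar1: Soap bar, 70 x 28 x 18 mm, 45 g, pale green or pale yellow, lying flat on the counter with its 28 mm side across; origin at the centre of its underside, x along its 70 mm length, z up. Two to four of the four bars are present.
- bar2: Soap bar, 70 x 28 x 18 mm, 45 g, pale green or pale yellow, lying flat on the counter with its 28 mm side across; origin at the centre of its underside, x along its 70 mm length, z up. Two to four of the four bars are present.
- bar3: Soap bar, 70 x 28 x 18 mm, 45 g, pale green or pale yellow, lying flat on the counter with its 28 mm side across; origin at the centre of its underside, x along its 70 mm length, z up. Two to four of the four bars are present.
- bar4: Soap bar, 70 x 28 x 18 mm, 45 g, pale green or pale yellow, lying flat on the counter with its 28 mm side across; origin at the centre of its underside, x along its 70 mm length, z up. Two to four of the four bars are present.
- softener: Yellow softener bottle with a red cap, 72 mm across, 170 mm high, standing; not to be moved. Origin under its centre.
- brush: Cleaning brush lying on the counter, about 200 mm long; not to be moved.
Mind the look-alikes: they are no part of the job. What is meant by the lid is not green, and is the larger of those in its own colour.

How it is judged:
By the outcome, as a careful person would: the job done as asked, in the order asked, and still so for the second after the job is handed in, with the robot touching nothing.
Of bar1, bar2, bar3, bar4 only 2 to 4 are there at a start; the rules pass over those that are not, and their reading is None.
At some moment in a run one of bar1, bar2, bar3, bar4, lid, pack may be knocked a few centimetres aside while the robot is not near it.
It also fails if it takes over 210 s, if anything falls off the work surface, if the arm or the gripper's body presses on something with over 40 N, if the wrist force passes 120 N, or if a joint passes its speed limit or range.

## Working session

There is one attempt and no reset: what is moved stays moved. The work goes in short steps, Python scripts to look and compute and a shell command to move; the robot and the scene stay as the last step left them, time stands still between calls to the robot, and variables do not carry over. Pictures are saved under pics/ and viewed, about 12 in all and at most 16, crops included, and the job is handed in when it is done.

```bash
ls; mkdir -p pics; python3 - <<'E'
from cell import robot
import cv2
s=robot.get_state();print(s)
for n in("top","side"):
    f=robot.grab_frame(n);cv2.imwrite(f"pics/{n}0.png",f[:,:,::-1]);print(n,robot.camera_info(n))
print(robot.camera_info("wrist"))
E
```

```text
pics
{'time': 0.0, 'joints': array([-1.21899265e+00,  2.13383373e-01, -3.50394810e-02,  1.32351519e+00,
        3.12933599e-05,  1.57079609e+00]), 'qvel': array([-0.00047104, -0.00263155,  0.00050958, -0.00107719, -0.00135753,
       -0.00211707]), 'effort': array([-5.46339761e-04, -6.86162138e+01,  4.87114942e+01,  1.73631875e-02,
       -1.98110361e-04, -1.79082281e-05]), 'position': array([ 0.17218816, -0.4690545 ,  0.23081035]), 'tcp_rot': array([-3.14045094e+00, -3.12936154e-05,  3.51803882e-01]), 'ft_force': array([0.02851215, 0.04675591, 0.07131527]), 'moment': array([-0.01870305, -0.02496394, -0.07914638]), 'opening': 0.08514768011070865}
top {'fx': 520.8697181604092, 'fy': 520.8697181604092, 'cx': 314.77717971947385, 'cy': 189.19327328893374, 'k1': -0.11802482636057, 'R': array([[-0.01191445, -0.99982898, -0.01414428],
       [-0.99584731,  0.01314142, -0.09008573],
       [ 0.0902562 ,  0.01301222, -0.99583357]]), 't': array([-0.14561572,  0.54332125,  1.70972503])}
side {'fx': 503.1074347913469, 'fy': 503.1074347913469, 'cx': 327.7953332325597, 'cy': 207.16600759144308, 'k1': -0.05901608494216652, 'R': array([[-0.85733151, -0.51476396, -0.00086438],
       [-0.30848908,  0.51512665, -0.79967432],
       [ 0.41208878, -0.68531934, -0.60043338]]), 't': array([0.36325937, 0.33448029, 1.10441936])}
{'fx': 354.1814386164098, 'fy': 354.1814386164098, 'cx': 316.3138204409722, 'cy': 197.54804150382992, 'k1': 0.0027389027928248605, 'R': array([[ 0.34443834, -0.93880818, -0.00119456],
       [-0.89887276, -0.33015311,  0.2881435 ],
       [-0.27090587, -0.09817391, -0.95758649]]), 't': array([-0.49811228, -0.03862132,  0.38001829])}
```

View pics/top0.png

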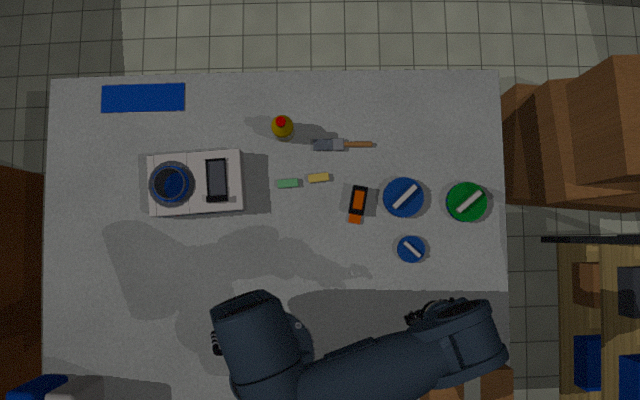

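View pics/side0.png

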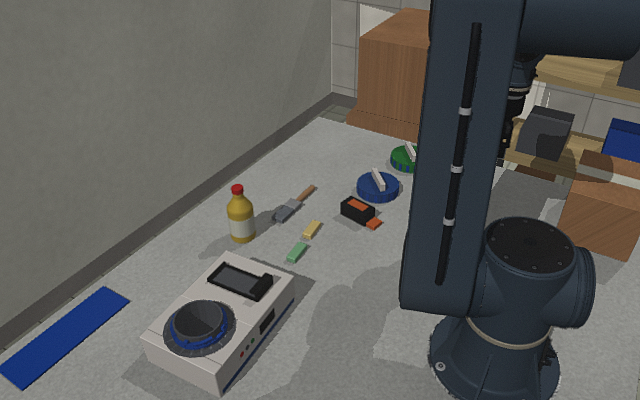

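Top view: candidates for the lid are the large blue one (404,198), the small blue one (411,250) and the green one (467,202). The green fails on colour and the small one on size, so the lid is at (404,198). The pack is at (358,203), tongue toward the robot. The bars are at (288,183) green and (318,177) yellow. The blue mat at (143,97) isn't part of the job. The neck is at (171,184), the bay at (217,180).

```bash
cat > h.py <<'E'
import numpy as np,cv2
from cell import robot
def info(n):
    c=robot.camera_info(n);c['C']=-c['R'].T@c['t'];return c
def rays(c,p):
    p=np.atleast_2d(np.array(p,float));K=np.array([[c['fx'],0,c['cx']],[0,c['fy'],c['cy']],[0,0,1]])
    q=cv2.undistortPoints(p.reshape(-1,1,2),K,np.array([c['k1'],0,0,0.])).reshape(-1,2)
    return np.c_[q,np.ones(len(q))]@c['R']
def plane(c,p,z):
    d=rays(c,p);return c['C']+d*((z-c['C'][2])/d[:,2])[:,None]
def tri(obs): # [(cam,pixel)...]
    A=np.zeros((3,3));b=np.zeros(3);L=[]
    for c,p in obs:
        d=rays(c,p)[0];d/=np.linalg.norm(d);M=np.eye(3)-np.outer(d,d);A+=M;b+=M@c['C'];L.append((M,c['C']))
    X=np.linalg.solve(A,b);return X,[round(1e3*np.linalg.norm(M@(X-C)),1) for M,C in L]
def proj(c,X):
    X=np.atleast_2d(X)@c['R'].T+c['t'];q=X[:,:2]/X[:,2:];r=(q**2).sum(1,keepdims=True)
    return q*(1+c['k1']*r)*[c['fx'],c['fy']]+[c['cx'],c['cy']]
def mask(f,lo,hi):
    return cv2.inRange(cv2.cvtColor(f,cv2.COLOR_RGB2HSV),np.array(lo),np.array(hi))
def blobs(m,amin=30):
    n,l,s,c=cv2.connectedComponentsWithStats(m);o=[]
    for i in range(1,n):
        if s[i,4]>=amin:
            cs,_=cv2.findContours((l==i).astype('uint8'),cv2.RETR_EXTERNAL,cv2.CHAIN_APPROX_NONE)
            o.append((s[i,4],c[i],cs[0].reshape(-1,2)))
    return sorted(o,key=lambda t:-t[0])
def shot(n,name=None):
    c=info(n);f=robot.grab_frame(n)
    if name: cv2.imwrite(f"pics/{name}.png",f[:,:,::-1])
    return c,f
E
python3 - <<'E'
from h import *
np.set_printoptions(precision=3,suppress=True)
for n in("top","side","wrist"):print(n,info(n)['C'],info(n)['R'][2])
t=info("top")
for k,p,z in [("lid",(404,198),.06),("pack",(360,195),.045),("tongue",(355,217),.014),("green",(288,183),.018),("yel",(318,177),.018),("neck",(171,184),.115),("bay",(217,180),.085),("soft",(281,122),.17),("brush",(340,144),.02),("green lid",(467,202),.06)]:
    print(k,plane(t,p,z)[0])
u=cv2.imread("pics/top0.png")
for y,x in((183,288),(177,318),(198,385),(195,358),(217,355)): print(cv2.cvtColor(u[y:y+1,x:x+1],cv2.COLOR_BGR2HSV))
E
```

```text
top [ 0.385 -0.175  1.749] [ 0.09   0.013 -0.996]
side [-0.041  0.772  0.931] [ 0.412 -0.685 -0.6  ]
wrist [ 0.24  -0.443  0.374] [-0.271 -0.098 -0.958]
lid [ 0.506 -0.443  0.06 ]
pack [ 0.518 -0.301  0.045]
tongue [ 0.448 -0.285  0.014]
green [ 0.564 -0.063  0.018]
yel [ 0.583 -0.164  0.018]
neck [0.556 0.306 0.115]
bay [0.57  0.163 0.085]
soft [ 0.738 -0.052  0.17 ]
brush [ 0.693 -0.239  0.02 ]
green lid [ 0.49 -0.65  0.06]
[[[ 65  91 112]]]
[[[ 24 139 132]]]
[[[109 217  87]]]
[[[ 13 255 124]]]
[[[ 13 255 122]]]
```

```bash
python3 -m crank '[{"x":230,"y":270,"z":100},{"x":230,"y":270,"z":100},{"x":230,"y":270,"z":100},{"x":230,"y":270,"z":100},{"x":230,"y":270,"z":100},{"x":230,"y":270,"z":100},{"x":230,"y":270,"z":100},{"x":230,"y":270,"z":100},{"x":230,"y":270,"z":100},{"x":230,"y":270,"z":100,"rz":-0.15},{"x":230,"y":270,"z":100,"rz":-0.35},{"x":230,"y":270,"z":100,"rz":-0.35},{"x":230,"y":270,"z":100,"rz":-0.35}]' 40; python3 - <<'E'
from h import *
shot("wrist","w1");shot("top","top1");s=robot.get_state();print(s['time'],s['position'],s['tcp_rot'],s['joints'],info("wrist")['C'])
E
```

```text
0.2 [ 0.17223694 -0.4691692   0.23101574] [-3.14089884e+00 -2.18233562e-05  3.51811704e-01] [-1.21897414e+00  2.13184459e-01 -3.47724468e-02  1.32353323e+00
  2.18306218e-05  1.57080679e+00] [ 0.23982014 -0.44312304  0.37457365]invalid input
```

View pics/w1.png

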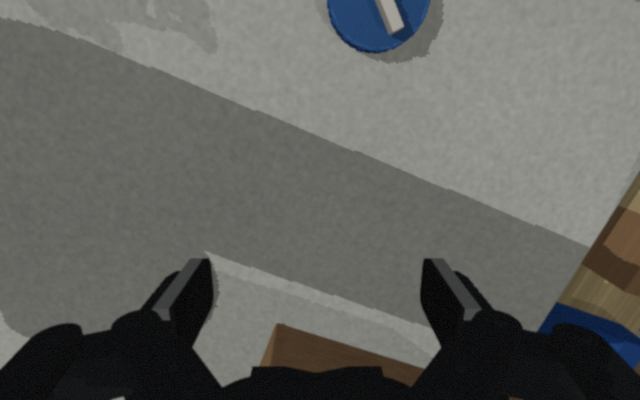

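View pics/top1.png

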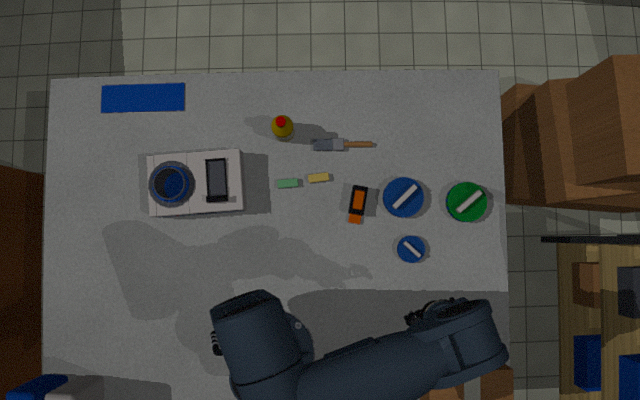

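Wrist view: the small blue lid is at (380,15). The arm hasn't moved; the call was refused as "invalid input". I'll test the row format.

```bash
python3 -m crank '[{"x":230,"y":270,"z":100,"rx":0,"ry":0,"rz":0,"fingers":1}]' 40; python3 -m crank '[{"x":10,"y":0,"z":0,"rz":0}]'
```

```text
time: 0.3
position: [0.2016, -0.434, 0.2431]
tcp_rot: [-3.138, 0.001, 0.347]
ft_force: [0.7, 0.8, 0.8]
opening: 0.0855invalid input
```

```bash
python3 -m crank '[{"x":200,"y":235,"z":90,"rx":0,"ry":0,"rz":-0.1,"fingers":1},{"x":200,"y":235,"z":90,"rx":0,"ry":0,"rz":-0.2,"fingers":1},{"x":200,"y":235,"z":90,"rx":0,"ry":0,"rz":-0.35,"fingers":1},{"x":200,"y":235,"z":90,"rx":0,"ry":0,"rz":-0.35,"fingers":1},{"x":200,"y":235,"z":90,"rx":0,"ry":0,"rz":-0.35,"fingers":1},{"x":200,"y":235,"z":90,"rx":0,"ry":0,"rz":-0.35,"fingers":1},{"x":200,"y":235,"z":90,"rx":0,"ry":0,"rz":-0.35,"fingers":1},{"x":200,"y":235,"z":90,"rx":0,"ry":0,"rz":-0.35,"fingers":1},{"x":200,"y":235,"z":90,"rx":0,"ry":0,"rz":-0.35,"fingers":1},{"x":200,"y":235,"z":90,"rx":0,"ry":0,"rz":-0.35,"fingers":1},{"x":200,"y":235,"z":90,"rx":0,"ry":0,"rz":-0.35,"fingers":1}]'; python3 - <<'E'
from h import *
c,f=shot("wrist","w2");d,g=shot("top","top2");cv2.imwrite("pics/m2.png",np.vstack([f,g])[:,:,::-1][:, :]) 
s=robot.get_state();print(s['time'],s['position'],s['tcp_rot'],s['joints'],info("wrist")['C'])
a=cv2.resize(np.hstack([f,g]),(800,250));b=np.vstack([f,g]);b=cv2.resize(b,(480,600),interpolation=cv2.INTER_AREA);cv2.imwrite("pics/m2.png",b[:,:,::-1])
E
```

```text
time: 1.4
position: [0.4009, -0.1996, 0.3329]
tcp_rot: [-3.138, 0.002, -0.004]
ft_force: [-0.6, -0.3, 0.1]
opening: 0.0853
1.5 [ 0.40103743 -0.19955719  0.33297328] [-3.13835362e+00  1.33575713e-03 -4.08010102e-03] [-4.63356088e-01  1.14305149e-01  1.03227142e-01  1.56235152e+00
  2.31124358e-03  2.68231579e+00] [ 0.47327872 -0.19938627  0.4764258 ]
```

View pics/m2.png

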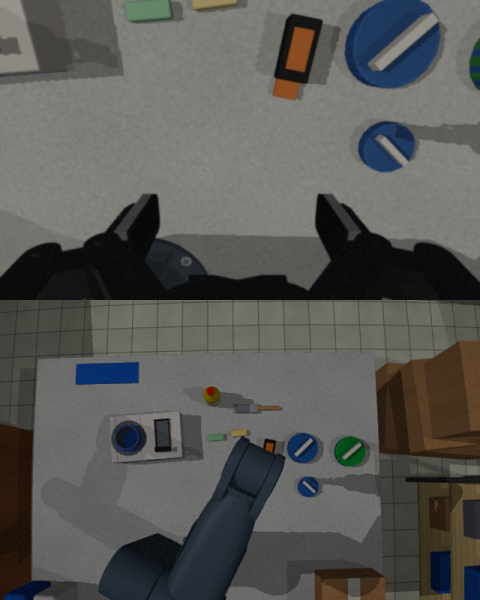

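Wrist view (scaled 0.75): green bar (148,8), yellow (213,0), pack (298,55) with its tongue at (286,88), large blue lid (393,42), small blue lid (387,147). With the arm's earlier blind area now visible, only two bars show. I'll go over them for a better view.

```bash
python3 -m crank '[{"x":90,"y":50,"z":-30,"rx":0,"ry":0,"rz":0,"fingers":1},{"x":90,"y":50,"z":-30,"rx":0,"ry":0,"rz":0,"fingers":1},{"x":90,"y":50,"z":-30,"rx":0,"ry":0,"rz":0,"fingers":1},{"x":90,"y":50,"z":-30,"rx":0,"ry":0,"rz":0,"fingers":1},{"x":90,"y":50,"z":-30,"rx":0,"ry":0,"rz":0,"fingers":1}]'; cat >> h.py <<'E'
COL=dict(green=((45,60,40),(85,255,255)),yel=((18,90,60),(32,255,255)),orange=((3,200,70),(17,255,255)),blue=((100,150,30),(125,255,255)))
def rect(c,cnt,z):
    P=plane(c,cnt,z)[:,:2].astype('float32')*1000
    (x,y),(w,h),a=cv2.minAreaRect(P)
    if w<h:w,h,a=h,w,a+90
    return np.round([x,y,w,h,(a+90)%180-90],1)
E
python3 - <<'E'
from h import *
c,f=shot("wrist","w3")
s=robot.get_state();print(s['position'],s['tcp_rot'])
for k,(lo,hi) in COL.items():
    for a,ct,cn in blobs(mask(f,lo,hi),400)[:4]: print(k,a,ct.round(1),rect(c,cn,{'green':.018,'yel':.018,'orange':.045,'blue':.033}[k]))
t=info("top");g=cv2.imread("pics/top0.png")[:,:,::-1].copy()
for k in("green","yel","orange","blue"):
    for a,ct,cn in blobs(mask(g,*COL[k]),60)[:4]: print("top",k,a,ct.round(1),rect(t,cn,{'green':.018,'yel':.018,'orange':.045,'blue':.033}[k]))
cv2.imwrite("pics/w3.png",f[:,:,::-1])
E
```

```text
time: 2.0
position: [0.4904, -0.1501, 0.3033]
tcp_rot: [-3.139, 0.001, -0.005]
ft_force: [0.1, -0.8, 0.5]
opening: 0.0855
[ 0.49036094 -0.15030112  0.30356471] [-3.13869494e+00  8.01932745e-04 -5.02087906e-03]
green 1367 [240.4  92.7] [560.4 -60.4  68.6  26.2 -85.7]
yel 1453 [328.4  75.9] [ 578.2 -162.5   68.    26.6  -83.2]
blue 8689 [560.6 133.4] [ 508.3 -436.1  146.4  129.7   89.7]
blue 3164 [551.4 263.5] [ 345.7 -452.6  100.1   85.4   49. ]
top green 1086 [466.2 201.5] [ 494.1 -660.6  140.   131.1   89. ]
top green 167 [287.5 182.9] [564.5 -61.3  69.4  27.4 -85. ]
top yel 1724 [611.1 365.6] [  -92.7 -1155.3   388.3   169.5   -44.9]
top yel 1582 [610.6 260.6] [  260.4 -1150.    233.6   160.     87.4]
top yel 289 [282.3 127.4] [758.4 -43.9  77.3  72.7  25.9]
top yel 237 [593.  318.3] [   86.  -1089.7    88.5    54.1     1.2]
top orange 180 [358.1 199.4] [ 503.9 -294.3   61.2   31.3  -10.6]
top orange 95 [354.5 218.2] [ 442.6 -281.3   35.2   27.6   77.9]
top blue 2242 [142.4  97.4] [865.7 437.9 293.9  96.5 -90. ]
top blue 1427 [587.5 362. ] [-5.6700e+01 -1.0585e+03  1.8940e+02  9.4000e+01 -4.0000e-01]
top blue 1024 [402.5 197.1] [ 511.8 -443.4  132.4  128.4  -46.2]
top blue 934 [629.1 377.2] [-1.1530e+02 -1.2127e+03  1.5600e+02  7.5800e+01  2.0000e-01]
```

View pics/w3.png

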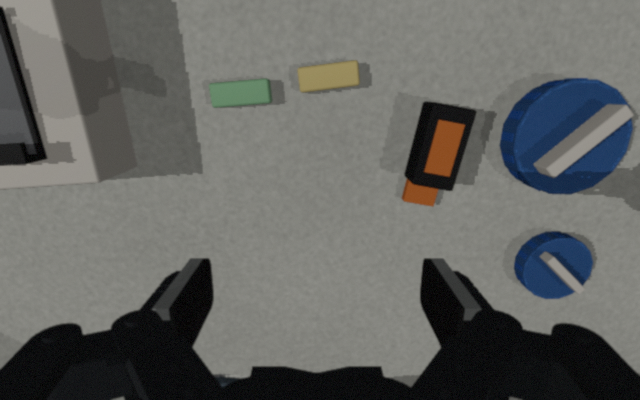

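Crop check: the lid choice is the large blue one at (567,135), clearly larger than the small one at (553,265). Bars are green (240,93) and yellow (328,76), pack (440,150).

```bash
python3 - <<'E'
from h import *
np.set_printoptions(precision=4,suppress=True)
t=info("top");c=info("wrist")
print("green",tri([(t,(287.5,182.9)),(c,(240.4,92.7))]))
g=cv2.imread("pics/top0.png")[:,:,::-1].copy();f=cv2.imread("pics/w3.png")[:,:,::-1].copy()
y=[b for b in blobs(mask(g,*COL['yel']),60) if abs(b[1][0]-318)<10]
y=y or [b for b in blobs(mask(g,(18,60,60),(34,255,255)),60) if abs(b[1][0]-318)<10]
print(y[0][0],y[0][1],rect(t,y[0][2],.018));print("yel",tri([(t,y[0][1]),(c,(328.4,75.9))]))
for a,ct,cn in blobs(mask(f,(3,150,60),(17,255,255)),100):print('or',a,ct,rect(c,cn,.045))
b=[b for b in blobs(mask(g,*COL['blue'])) if abs(b[1][0]-402)<9][0]
# white bar on lid in both views
for n,F,C,box in(("top",g,t,(380,175,430,220)),("w",f,c,(500,75,640,195))):
    x0,y0,x1,y1=box;m=mask(F,(0,0,95),(179,80,255));hull=[q for q in blobs(mask(F,*COL['blue']),500) if x0<q[1][0]<x1 and y0<q[1][1]<y1][0][2]
    k=np.zeros_like(m);cv2.fillPoly(k,[cv2.convexHull(hull)],255);w=blobs(cv2.bitwise_and(m,k),20)[0]
    print(n,w[0],w[1],rect(C,w[2],.06)); 
    if n=="top":tw=w[1]
    else: print("lidbar",tri([(t,tw),(c,w[1])]))
E
```

```text
green (array([ 0.5617, -0.0631,  0.0332]), [np.float64(1.3), np.float64(1.3)])
170 [318.1    177.1235] [ 582.4 -163.9   68.4   27.5  -84.4]
yel (array([ 0.5778, -0.163 ,  0.0526]), [np.float64(1.3), np.float64(1.3)])
or 1545 [443.8641 147.6796] [ 498.8 -293.4   62.1   32.2  -10.7]
or 597 [419.2295 193.4271] [ 446.7 -270.4   38.5   25.8   77.2]
top 146 [404.7877 195.8767] [ 512.1 -445.   100.1   16.1  -46.2]
w 2512 [582.795  139.3499] [ 509.5 -436.8  105.6   29.8  -46.5]
lidbar (array([ 0.511 , -0.4467,  0.049 ]), [np.float64(2.4), np.float64(2.4)])
```

```bash
python3 -m crank '[{"x":72,"y":88,"z":-30,"rx":0,"ry":0,"rz":0.15,"fingers":1},{"x":72,"y":88,"z":-60,"rx":0,"ry":0,"rz":0.3,"fingers":1},{"x":72,"y":88,"z":-90,"rx":0,"ry":0,"rz":0.45,"fingers":1},{"x":72,"y":88,"z":-120,"rx":0,"ry":0,"rz":0.6,"fingers":1},{"x":72,"y":88,"z":-150,"rx":0,"ry":0,"rz":0.75,"fingers":1},{"x":72,"y":88,"z":-150,"rx":0,"ry":0,"rz":0.9,"fingers":1},{"x":72,"y":88,"z":-150,"rx":0,"ry":0,"rz":1.05,"fingers":1},{"x":72,"y":88,"z":-150,"rx":0,"ry":0,"rz":1.2,"fingers":1},{"x":72,"y":88,"z":-150,"rx":0,"ry":0,"rz":1.35,"fingers":1},{"x":72,"y":88,"z":-150,"rx":0,"ry":0,"rz":1.5,"fingers":1},{"x":72,"y":88,"z":-150,"rx":0,"ry":0,"rz":1.65,"fingers":1},{"x":72,"y":88,"z":-150,"rx":0,"ry":0,"rz":1.65,"fingers":1},{"x":72,"y":88,"z":-150,"rx":0,"ry":0,"rz":1.65,"fingers":1}]'; python3 - <<'E'
from h import *
np.set_printoptions(precision=4,suppress=True)
c,f=shot("wrist","w4");print(c['C'],c['R'])
for k in("green","yel"):
    for a,ct,cn in blobs(mask(f,*COL[k]),300): print(k,a,ct,rect(c,cn,.018))
sd,s=info("side"),cv2.imread("pics/side0.png")[:,:,::-1].copy()
t=info("top")
for k in("green","yel"):
    for a,ct,cn in blobs(mask(s,*COL[k]),60): print("side",k,a,ct,rect(sd,cn,.018))
E
```

```text
time: 3.35
position: [0.5622, -0.063, 0.1542]
tcp_rot: [-3.14, 0.001, 1.639]
ft_force: [-0.6, 0.1, -0.4]
opening: 0.0853
[0.5563 0.0111 0.2977] [[ 0.9977  0.0682 -0.0028]
 [ 0.0661 -0.9552  0.2884]
 [ 0.017  -0.2879 -0.9575]]
green 2680 [316.3455 177.981 ] [560.2 -58.1  69.3  26.4 -86.1]
yel 10305 [595.226  212.1787] [790.3 -78.3 118.3  81.7 -71.5]
yel 2169 [328.255  288.6745] [ 578.  -158.8   74.6   26.6  -83.2]
yel 863 [501.0324 165.7845] [710.8 -39.   66.9  29.1  72.6]
side green 400 [401.9625 158.96  ] [ 507.9 -647.1  185.8   80.6  -61.8]
side green 225 [296.3556 251.9289] [555.2 -54.7  79.   32.3 -85.5]
side yel 2863 [584.9563  75.1638] [   78.1 -1835.4   524.5   462.7   -79.5]
side yel 1865 [554.7147 151.9158] [  83.1 -999.3  355.3  347.2  -89.1]
side yel 549 [239.2987 208.1129] [ 816.6 -134.6  133.6   75.3  -49.9]
side yel 196 [311.2857 229.1684] [ 573.  -157.4   80.8   31.9  -82.6]
side yel 124 [243.2823 238.2903] [716.5 -28.1  68.5  43.   42.3]
```

```bash
python3 - <<'E'
from h import *
t,c,s=info("top"),info("wrist"),info("side")
print(tri([(s,(296.4,250.5)),(c,(316.3,178))]),tri([(s,(296.4,250.5)),(t,(287.5,182.9))]))
print('yel',tri([(s,(311.3,227.7)),(c,(328.25,288.7))]),tri([(s,(311.3,227.7)),(t,(318.1,177.1))]))
E
python3 -m crank '[{"x":-1,"y":2,"z":-45,"rx":0,"ry":0,"rz":0,"fingers":1},{"x":-1,"y":2,"z":-90,"rx":0,"ry":0,"rz":0,"fingers":1},{"x":-1,"y":2,"z":-120,"rx":0,"ry":0,"rz":0,"fingers":1},{"x":-1,"y":2,"z":-140,"rx":0,"ry":0,"rz":0,"fingers":1},{"x":-1,"y":2,"z":-149,"rx":0,"ry":0,"rz":0,"fingers":0.7},{"x":-1,"y":2,"z":-149,"rx":0,"ry":0,"rz":0,"fingers":0.5},{"x":-1,"y":2,"z":-149,"rx":0,"ry":0,"rz":0,"fingers":0.2},{"x":-1,"y":2,"z":-149,"rx":0,"ry":0,"rz":0,"fingers":0.0},{"x":-1,"y":2,"z":-149,"rx":0,"ry":0,"rz":0,"fingers":0.0},{"x":-1,"y":2,"z":-149,"rx":0,"ry":0,"rz":0,"fingers":0.0},{"x":-1,"y":2,"z":-149,"rx":0,"ry":0,"rz":0,"fingers":0.0},{"x":-1,"y":2,"z":-149,"rx":0,"ry":0,"rz":0,"fingers":0.0},{"x":-1,"y":2,"z":-149,"rx":0,"ry":0,"rz":0,"fingers":0.0}]' 40
```

```text
(array([ 0.55906563, -0.05730355,  0.01827585]), [np.float64(1.5), np.float64(1.5)]) (array([ 0.56303959, -0.06203017,  0.01362603]), [np.float64(1.9), np.float64(1.9)])
yel (array([ 0.57657368, -0.15907613,  0.01824442]), [np.float64(2.3), np.float64(2.3)]) (array([ 0.58082102, -0.16501809,  0.01427709]), [np.float64(2.3), np.float64(2.3)])
time: 4.7
position: [0.5623, -0.061, 0.0066]
tcp_rot: [3.141, 0.001, 1.639]
ft_force: [-0.3, -0.1, 5.5]
opening: 0.0265
```

```bash
python3 -m crank '[{"x":0,"y":0,"z":50,"rx":0,"ry":0,"rz":0,"fingers":0},{"x":0,"y":0,"z":100,"rx":0,"ry":0,"rz":0,"fingers":0},{"x":0,"y":20,"z":150,"rx":0,"ry":0,"rz":0,"fingers":0},{"x":0,"y":50,"z":200,"rx":0,"ry":0,"rz":0,"fingers":0},{"x":-10,"y":90,"z":240,"rx":0,"ry":0,"rz":0,"fingers":0},{"x":-10,"y":130,"z":270,"rx":0,"ry":0,"rz":0,"fingers":0},{"x":-10,"y":180,"z":275,"rx":0,"ry":0,"rz":0,"fingers":0},{"x":-10,"y":230,"z":275,"rx":0,"ry":0,"rz":0,"fingers":0},{"x":-10,"y":260,"z":275,"rx":0,"ry":0,"rz":0,"fingers":0},{"x":-10,"y":260,"z":275,"rx":0,"ry":0,"rz":0,"fingers":0},{"x":-10,"y":260,"z":275,"rx":0,"ry":0,"rz":0,"fingers":0}]'; python3 - <<'E'
from h import *
import pickle
c,f=shot("wrist","w5");pickle.dump(c,open("w5.pkl","wb"));print(c['C'])
E
```

```text
time: 5.8
position: [0.5521, 0.1999, 0.2821]
tcp_rot: [3.141, 0.001, 1.641]
ft_force: [0.8, -0.7, -0.6]
opening: 0.0268
[0.54564703 0.27404422 0.42558972]
```

View pics/w5.png

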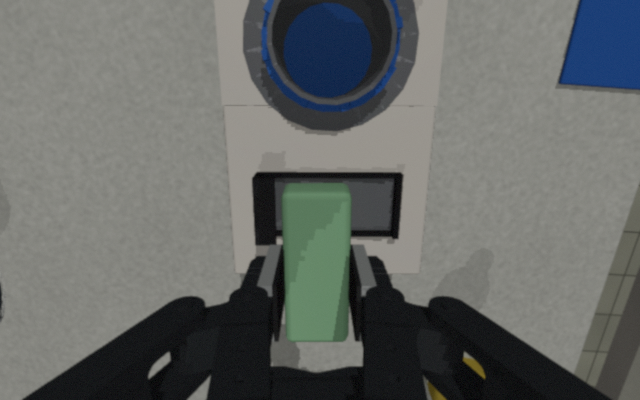

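w5: bar held at (317,260). The tub's rim is centred about (330,45), cut at the top. The bay is at (328,205), with the lip on the left (265,205), i.e. nearer the robot. I'll shift to see the whole neck.

```bash
python3 -m crank '[{"x":0,"y":35,"z":0,"rx":0,"ry":0,"rz":0,"fingers":0},{"x":0,"y":70,"z":0,"rx":0,"ry":0,"rz":0,"fingers":0},{"x":0,"y":70,"z":0,"rx":0,"ry":0,"rz":0,"fingers":0},{"x":0,"y":70,"z":0,"rx":0,"ry":0,"rz":0,"fingers":0}]'; python3 - <<'E'
from h import *
import pickle
c,f=shot("wrist","w6");pickle.dump(c,open("w6.pkl","wb"));print(c['C'])
cv2.imwrite("pics/w6c.png",cv2.resize(f[0:270,190:470],None,fx=2.2,fy=2.2,interpolation=cv2.INTER_CUBIC)[:,:,::-1])
hsv=cv2.cvtColor(f,cv2.COLOR_RGB2HSV)
for y in (60,90,120,150,180): print(y,[tuple(hsv[y,x]) for x in range(240,424,6)] if y==120 else '')
E
```

```text
time: 6.25
position: [0.5525, 0.268, 0.2823]
tcp_rot: [3.14, 0.002, 1.639]
ft_force: [0.2, -0.0, -0.5]
opening: 0.0267
[0.54614384 0.34218049 0.42573332]
60 
90 
120 [(np.uint8(20), np.uint8(15), np.uint8(155)), (np.uint8(113), np.uint8(12), np.uint8(82)), (np.uint8(110), np.uint8(10), np.uint8(79)), (np.uint8(111), np.uint8(56), np.uint8(86)), (np.uint8(109), np.uint8(80), np.uint8(96)), (np.uint8(110), np.uint8(20), np.uint8(38)), (np.uint8(105), np.uint8(14), np.uint8(36)), (np.uint8(110), np.uint8(191), np.uint8(72)), (np.uint8(109), np.uint8(195), np.uint8(76)), (np.uint8(109), np.uint8(191), np.uint8(76)), (np.uint8(110), np.uint8(201), np.uint8(76)), (np.uint8(110), np.uint8(182), np.uint8(77)), (np.uint8(109), np.uint8(210), np.uint8(73)), (np.uint8(108), np.uint8(210), np.uint8(74)), (np.uint8(109), np.uint8(183), np.uint8(78)), (np.uint8(110), np.uint8(189), np.uint8(77)), (np.uint8(109), np.uint8(190), np.uint8(75)), (np.uint8(108), np.uint8(204), np.uint8(75)), (np.uint8(109), np.uint8(195), np.uint8(76)), (np.uint8(109), np.uint8(189), np.uint8(77)), (np.uint8(109), np.uint8(197), np.uint8(75)), (np.uint8(120), np.uint8(21), np.uint8(36)), (np.uint8(90), np.uint8(14), np.uint8(36)), (np.uint8(130), np.uint8(20), np.uint8(38)), (np.uint8(116), np.uint8(23), np.uint8(78)), (np.uint8(105), np.uint8(26), np.uint8(80)), (np.uint8(100), np.uint8(10), np.uint8(79)), (np.uint8(98), np.uint8(13), np.uint8(79)), (np.uint8(21), np.uint8(16), np.uint8(156)), (np.uint8(19), np.uint8(18), np.uint8(156)), (np.uint8(18), np.uint8(16), np.uint8(155))]
150 
180
```

View pics/w6c.png

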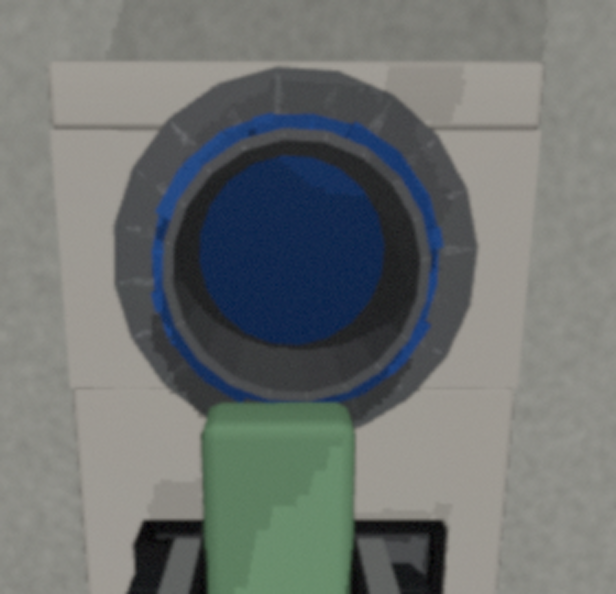

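```bash
python3 - <<'E'
from h import *
import pickle
np.set_printoptions(precision=4,suppress=True)
t,s=info("top"),info("side");c6=pickle.load(open("w6.pkl","rb"));c5=pickle.load(open("w5.pkl","rb"))
print("neck w6",plane(c6,(324.9,121),.115))
print("bay centre w5 inner", plane(c5,[(266,172),(404,172),(258,244),(402,238)],.09))
g=cv2.imread("pics/top0.png")[:,:,::-1].copy();sd=cv2.imread("pics/side0.png")[:,:,::-1].copy()
m=mask(g,(0,0,120),(179,40,255));m=m
b=[q for q in blobs(m,300) if 140<q[1][0]<250 and 140<q[1][1]<220]
for q in b[:2]: print(q[0],q[1],rect(t,cv2.convexHull(q[2]).reshape(-1,2),.085))
# rim in top: dark/blue -> crop values
k=mask(g[160:210,145:200].copy(),(95,0,0),(130,255,75))
cv2.imwrite("pics/tc.png",np.hstack([cv2.resize(g[140:225,135:255],(480,340),interpolation=2),cv2.resize(sd[285:370,150:245],(320,340)[:2],interpolation=2)])[:,:,::-1])
E
```

```text
neck w6 [[0.5553 0.3177 0.115 ]]
bay centre w5 inner [[0.5024 0.1954 0.09  ]
 [0.6357 0.2048 0.09  ]
 [0.4964 0.119  0.09  ]
 [0.6435 0.136  0.09  ]]
2006 [209.0862 183.0758] [565.8 227.1 278.2 196.  -86.4]
```

View pics/tc.png

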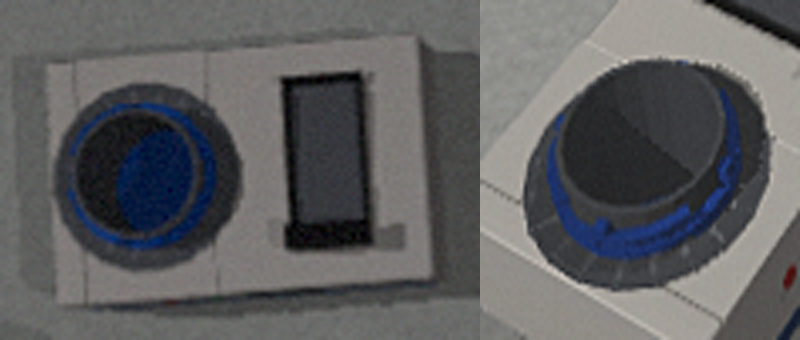

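```bash
python3 - <<'E'
from h import *
import pickle
np.set_printoptions(precision=4,suppress=True)
t,s=info("top"),info("side");c6=pickle.load(open("w6.pkl","rb"));c5=pickle.load(open("w5.pkl","rb"))
a,b,d=(t,(169,183.5)),(s,(198.1,318.9)),(c6,(324.9,121))
for o in([a,b],[b,d],[a,d],[a,b,d]):print(*tri(o))
for o in(a,b,d):print(plane(*o,.115))
# deck corners & bay in top
P=np.array([(47,65),(418,36),(433,278),(57,305)])/4+[135,140]
print(plane(t,P,.085))
E
```

```text
[0.5568 0.3126 0.1105] [np.float64(1.6), np.float64(1.6)]
[0.5541 0.3157 0.1138] [np.float64(2.3), np.float64(2.3)]
[0.5573 0.3163 0.1023] [np.float64(1.6), np.float64(1.6)]
[0.5561 0.3143 0.1107] [np.float64(2.1), np.float64(2.5), np.float64(3.1)]
[[0.5576 0.3122 0.115 ]]
[[0.5519 0.3144 0.115 ]]
[[0.5553 0.3177 0.115 ]]
[[0.6518 0.3976 0.085 ]
 [0.6702 0.0898 0.085 ]
 [0.4734 0.0773 0.085 ]
 [0.4547 0.3857 0.085 ]]
```

```bash
python3 -m crank '[{"x":3,"y":25,"z":0,"rx":0,"ry":0,"rz":0,"fingers":0},{"x":3,"y":47,"z":-20,"rx":0,"ry":0,"rz":0,"fingers":0},{"x":3,"y":47,"z":-60,"rx":0,"ry":0,"rz":0,"fingers":0},{"x":3,"y":47,"z":-100,"rx":0,"ry":0,"rz":0,"fingers":0},{"x":3,"y":47,"z":-140,"rx":0,"ry":0,"rz":0,"fingers":0},{"x":3,"y":47,"z":-160,"rx":0,"ry":0,"rz":0,"fingers":0},{"x":3,"y":47,"z":-170,"rx":0,"ry":0,"rz":0,"fingers":0},{"x":3,"y":47,"z":-170,"rx":0,"ry":0,"rz":0,"fingers":0},{"x":3,"y":47,"z":-170,"rx":0,"ry":0,"rz":0,"fingers":0.55},{"x":3,"y":47,"z":-170,"rx":0,"ry":0,"rz":0,"fingers":0.55},{"x":3,"y":47,"z":-170,"rx":0,"ry":0,"rz":0,"fingers":0.55},{"x":3,"y":47,"z":-170,"rx":0,"ry":0,"rz":0,"fingers":0.55},{"x":3,"y":47,"z":-120,"rx":0,"ry":0,"rz":0,"fingers":0.55},{"x":3,"y":47,"z":-70,"rx":0,"ry":0,"rz":0,"fingers":0.55},{"x":3,"y":0,"z":0,"rx":0,"ry":0,"rz":0,"fingers":0.6},{"x":3,"y":-10,"z":0,"rx":0,"ry":0,"rz":0,"fingers":1},{"x":3,"y":-10,"z":0,"rx":0,"ry":0,"rz":0,"fingers":1}]'; python3 - <<'E'
from h import *
import pickle
c,f=shot("wrist","w7");pickle.dump(c,open("w7.pkl","wb"));print(c['C'])
print([ (a,ct,rect(c,cn,.02)) for a,ct,cn in blobs(mask(f,*COL['green']),100)])
d,g=shot("top","top7");print([ (a,ct,rect(d,cn,.018)) for a,ct,cn in blobs(mask(g,(18,60,60),(34,255,255)),60) if 280<ct[0]<360])
E
```

```text
time: 8.0
position: [0.557, 0.2555, 0.2876]
tcp_rot: [3.134, -0.0, 1.636]
ft_force: [0.1, 1.8, -0.4]
opening: 0.078
[0.54991836 0.32940291 0.43114488]
[(np.int32(1561), array([319.16335682, 102.0384369 ]), array([556.9, 317. ,  69.5,  27.4, -82.8]))]
[(np.int32(314), array([282.2388535 , 127.61783439]), array([758.4, -43.8,  75.9,  74.9,  -0.9])), (np.int32(184), array([317.99456522, 177.1576087 ]), array([ 582.5, -163.6,   70.9,   29. ,  -82.6]))]
```

```bash
python3 -m crank '[{"x":22,"y":-50,"z":0,"rx":0,"ry":0,"rz":0.05,"fingers":1},{"x":22,"y":-100,"z":0,"rx":0,"ry":0,"rz":0.05,"fingers":1},{"x":22,"y":-150,"z":0,"rx":0,"ry":0,"rz":0.05,"fingers":1},{"x":22,"y":-200,"z":0,"rx":0,"ry":0,"rz":0.05,"fingers":1},{"x":22,"y":-250,"z":0,"rx":0,"ry":0,"rz":0.05,"fingers":1},{"x":22,"y":-300,"z":0,"rx":0,"ry":0,"rz":0.05,"fingers":1},{"x":22,"y":-340,"z":-20,"rx":0,"ry":0,"rz":0.05,"fingers":1},{"x":22,"y":-380,"z":-50,"rx":0,"ry":0,"rz":0.05,"fingers":1},{"x":22,"y":-417,"z":-90,"rx":0,"ry":0,"rz":0.05,"fingers":1},{"x":22,"y":-417,"z":-130,"rx":0,"ry":0,"rz":0.05,"fingers":1},{"x":22,"y":-417,"z":-140,"rx":0,"ry":0,"rz":0.05,"fingers":1},{"x":22,"y":-417,"z":-140,"rx":0,"ry":0,"rz":0.05,"fingers":1}]'; python3 - <<'E'
from h import *
c,f=shot("wrist","w8")
print([ (a,ct,rect(c,cn,.018)) for a,ct,cn in blobs(mask(f,*COL['yel']),300)])
E
```

```text
time: 9.3
position: [0.5768, -0.1585, 0.1415]
tcp_rot: [-3.141, -0.001, 1.688]
ft_force: [-0.8, 0.4, 0.5]
opening: 0.0851
[(np.int32(6790), array([611.44329897,  64.07982327]), array([769.7, -47.3,  90.7,  44. , -68.6])), (np.int32(2906), array([319.46352374, 192.01273228]), array([ 578.3, -160.8,   70.1,   26.8,  -83.2])), (np.int32(1091), array([516.33730522,  68.97983501]), array([710.7, -53.9,  66.5,  28. , -76.4]))]
```

```bash
python3 -m crank '[{"x":2,"y":-3,"z":-45,"rx":0,"ry":0,"rz":0,"fingers":1},{"x":2,"y":-3,"z":-90,"rx":0,"ry":0,"rz":0,"fingers":1},{"x":2,"y":-3,"z":-120,"rx":0,"ry":0,"rz":0,"fingers":1},{"x":2,"y":-3,"z":-134,"rx":0,"ry":0,"rz":0,"fingers":0.7},{"x":2,"y":-3,"z":-134,"rx":0,"ry":0,"rz":0,"fingers":0.5},{"x":2,"y":-3,"z":-134,"rx":0,"ry":0,"rz":0,"fingers":0.2},{"x":2,"y":-3,"z":-134,"rx":0,"ry":0,"rz":0,"fingers":0},{"x":2,"y":-3,"z":-134,"rx":0,"ry":0,"rz":0,"fingers":0},{"x":2,"y":-3,"z":-134,"rx":0,"ry":0,"rz":0,"fingers":0},{"x":2,"y":-3,"z":-134,"rx":0,"ry":0,"rz":0,"fingers":0},{"x":2,"y":-3,"z":-134,"rx":0,"ry":0,"rz":0,"fingers":0},{"x":2,"y":-3,"z":-90,"rx":0,"ry":0,"rz":0,"fingers":0},{"x":2,"y":-3,"z":-40,"rx":0,"ry":0,"rz":0,"fingers":0},{"x":2,"y":-3,"z":10,"rx":0,"ry":0,"rz":0,"fingers":0},{"x":-8,"y":30,"z":60,"rx":0,"ry":0,"rz":0,"fingers":0},{"x":-18,"y":70,"z":90,"rx":0,"ry":0,"rz":0,"fingers":0},{"x":-20,"y":120,"z":100,"rx":0,"ry":0,"rz":0,"fingers":0},{"x":-20,"y":170,"z":100,"rx":0,"ry":0,"rz":0,"fingers":0},{"x":-20,"y":220,"z":100,"rx":0,"ry":0,"rz":0,"fingers":0},{"x":-20,"y":270,"z":100,"rx":0,"ry":0,"rz":0,"fingers":0}]'
```

```text
time: 11.35
position: [0.558, 0.1029, 0.2456]
tcp_rot: [3.137, 0.0, 1.688]
ft_force: [0.9, -0.6, -0.7]
opening: 0.0265
```

```bash
python3 -m crank '[{"x":-2,"y":50,"z":0,"rx":0,"ry":0,"rz":0,"fingers":0},{"x":-2,"y":100,"z":0,"rx":0,"ry":0,"rz":0,"fingers":0},{"x":-2,"y":150,"z":0,"rx":0,"ry":0,"rz":0,"fingers":0},{"x":-2,"y":195,"z":0,"rx":0,"ry":0,"rz":0,"fingers":0},{"x":-2,"y":212,"z":-30,"rx":0,"ry":0,"rz":0,"fingers":0},{"x":-2,"y":212,"z":-75,"rx":0,"ry":0,"rz":0,"fingers":0},{"x":-2,"y":212,"z":-115,"rx":0,"ry":0,"rz":0,"fingers":0},{"x":-2,"y":212,"z":-133,"rx":0,"ry":0,"rz":0,"fingers":0},{"x":-2,"y":212,"z":-133,"rx":0,"ry":0,"rz":0,"fingers":0},{"x":-2,"y":212,"z":-133,"rx":0,"ry":0,"rz":0,"fingers":0.55},{"x":-2,"y":212,"z":-133,"rx":0,"ry":0,"rz":0,"fingers":0.55},{"x":-2,"y":212,"z":-133,"rx":0,"ry":0,"rz":0,"fingers":0.55},{"x":-2,"y":212,"z":-133,"rx":0,"ry":0,"rz":0,"fingers":0.55},{"x":-2,"y":212,"z":-85,"rx":0,"ry":0,"rz":0,"fingers":0.55},{"x":-2,"y":200,"z":-35,"rx":0,"ry":0,"rz":0,"fingers":0.55},{"x":-2,"y":160,"z":10,"rx":0,"ry":0,"rz":0,"fingers":1},{"x":-2,"y":147,"z":44,"rx":0,"ry":0,"rz":0,"fingers":1},{"x":-2,"y":147,"z":44,"rx":0,"ry":0,"rz":0,"fingers":1},{"x":-2,"y":147,"z":44,"rx":0,"ry":0,"rz":0,"fingers":1}]'; python3 - <<'E'
from h import *
import pickle
c,f=shot("wrist","w9");pickle.dump(c,open("w9.pkl","wb"));print(c['C'])
for k in('green','yel'):print(k,[ (a,ct,rect(c,cn,.03)) for a,ct,cn in blobs(mask(f,*COL[k]),100)])
a=cv2.resize(f[0:270,150:490],None,fx=2.2,fy=2.2,interpolation=2);cv2.imwrite("pics/w9c.png",a[:,:,::-1])
E
```

```text
time: 13.25
position: [0.5566, 0.2496, 0.2909]
tcp_rot: [3.134, -0.0, 1.688]
ft_force: [0.3, -0.0, -1.1]
opening: 0.0855
[0.54587546 0.32310283 0.43454196]
green []
yel [(np.int32(1632), array([324.70098039,  93.61764706]), array([557.9, 320.9,  69.5,  27.3, -83.5])), (np.int32(422), array([409.4028436 , 355.30094787]), array([716. , -11.3,  65.1,  32.4,  34.7]))]
```

View pics/w9c.png

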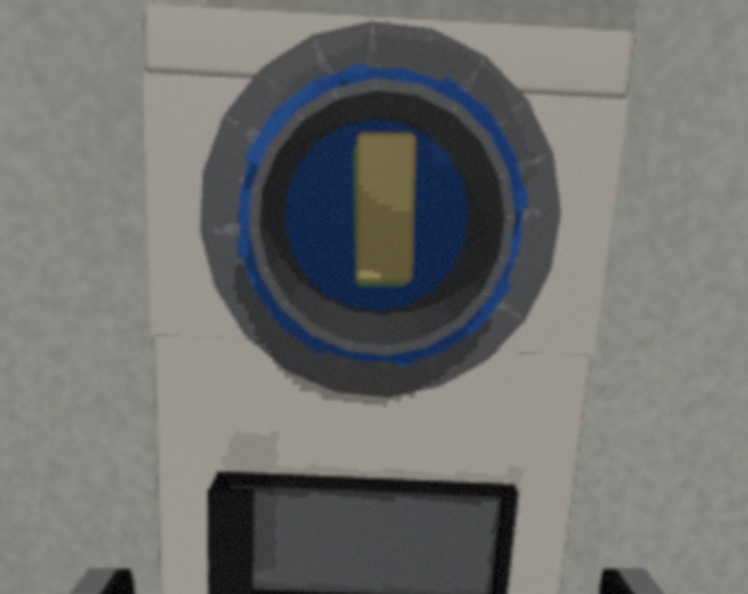

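Both bars are in the tub, yellow on top of green at crop (385,208). The rim is centred at crop (382,219), i.e. image (323.5,99.4). Now over to the lid.

```bash
python3 -m crank '[{"x":-5,"y":-50,"z":0,"rx":0,"ry":0,"rz":0.05,"fingers":1},{"x":-10,"y":-100,"z":0,"rx":0,"ry":0,"rz":0.1,"fingers":1},{"x":-15,"y":-150,"z":0,"rx":0,"ry":0,"rz":0.15,"fingers":1},{"x":-20,"y":-200,"z":0,"rx":0,"ry":0,"rz":0.2,"fingers":1},{"x":-25,"y":-250,"z":0,"rx":0,"ry":0,"rz":0.25,"fingers":1},{"x":-28,"y":-300,"z":0,"rx":0,"ry":0,"rz":0.3,"fingers":1},{"x":-30,"y":-350,"z":0,"rx":0,"ry":0,"rz":0.35,"fingers":1},{"x":-34,"y":-400,"z":0,"rx":0,"ry":0,"rz":0.4,"fingers":1},{"x":-38,"y":-450,"z":0,"rx":0,"ry":0,"rz":0.45,"fingers":1},{"x":-40,"y":-500,"z":-20,"rx":0,"ry":0,"rz":0.5,"fingers":1},{"x":-42,"y":-545,"z":-40,"rx":0,"ry":0,"rz":0.55,"fingers":1},{"x":-45,"y":-590,"z":-60,"rx":0,"ry":0,"rz":0.645,"fingers":1},{"x":-47,"y":-630,"z":-80,"rx":0,"ry":0,"rz":0.645,"fingers":1},{"x":-47,"y":-670,"z":-90,"rx":0,"ry":0,"rz":0.645,"fingers":1},{"x":-47,"y":-690,"z":-90,"rx":0,"ry":0,"rz":0.645,"fingers":1},{"x":-47,"y":-690,"z":-90,"rx":0,"ry":0,"rz":0.645,"fingers":1},{"x":-47,"y":-690,"z":-90,"rx":0,"ry":0,"rz":0.645,"fingers":1}]'; cat >> h.py <<'E'
def lidbar(f,c,z,near=None):
    B=[q for q in blobs(mask(f,*COL['blue']),3000)]
    q=B[0] if near is None else min(B,key=lambda q:np.hypot(*(q[1]-near)))
    h=cv2.convexHull(q[2]);k=np.zeros(f.shape[:2],'uint8');cv2.fillPoly(k,[h],255)
    w=blobs(cv2.bitwise_and(mask(f,(0,0,125),(179,60,255)),k),50)[0]
    return q[1],w[0],w[1],rect(c,w[2],z),rect(c,h.reshape(-1,2),z-.027)
E
python3 - <<'E'
from h import *
import pickle
np.set_printoptions(precision=4,suppress=True)
c9=pickle.load(open("w9.pkl","rb"));print("neck w9",plane(c9,(323.5,99.4),.115))
c,f=shot("wrist","w10");pickle.dump(c,open("w10.pkl","wb"));print(c['C'])
for r in lidbar(f,c,.06):print(r)
E
```

```text
time: 15.0
position: [0.509, -0.4395, 0.1981]
tcp_rot: [3.136, -0.002, 2.333]
ft_force: [-0.3, 0.5, 0.7]
opening: 0.0859
neck w9 [[0.555  0.3175 0.115 ]]
[ 0.4569 -0.3863  0.3418]
[310.9336 175.0682]
2164
[311.2121 185.1631]
[ 507.4 -443.6   98.8   14.9  -46.2]
[ 506.9 -443.2  131.5  130.6  -23.7]
```

```bash
python3 - <<'E'
from h import *
print(tri([(info("top"),(404.8,195.9)),(info("wrist"),(311.2,185.2))]))
E
python3 -m crank '[{"x":-1,"y":-4,"z":-45,"rx":0,"ry":0,"rz":0,"fingers":1},{"x":-1,"y":-4,"z":-90,"rx":0,"ry":0,"rz":0,"fingers":1},{"x":-1,"y":-4,"z":-130,"rx":0,"ry":0,"rz":0,"fingers":1},{"x":-1,"y":-4,"z":-150,"rx":0,"ry":0,"rz":0,"fingers":1},{"x":-1,"y":-4,"z":-161,"rx":0,"ry":0,"rz":0,"fingers":0.7},{"x":-1,"y":-4,"z":-161,"rx":0,"ry":0,"rz":0,"fingers":0.4},{"x":-1,"y":-4,"z":-161,"rx":0,"ry":0,"rz":0,"fingers":0.1},{"x":-1,"y":-4,"z":-161,"rx":0,"ry":0,"rz":0,"fingers":0},{"x":-1,"y":-4,"z":-161,"rx":0,"ry":0,"rz":0,"fingers":0},{"x":-1,"y":-4,"z":-161,"rx":0,"ry":0,"rz":0,"fingers":0},{"x":-1,"y":-4,"z":-161,"rx":0,"ry":0,"rz":0,"fingers":0},{"x":-1,"y":-4,"z":-161,"rx":0,"ry":0,"rz":0,"fingers":0},{"x":-1,"y":-4,"z":-161,"rx":0,"ry":0,"rz":0,"fingers":0}]' 60;  python3 - <<'E'
from h import *
c,f=shot("wrist","w11");print(robot.get_state()['position'])
for r in lidbar(f,c,.06)[3:]:print(r)
h=blobs(mask(f,*COL['blue']),3000)[0];print(rect(c,cv2.convexHull(h[2]).reshape(-1,2),.033))
E
```

```text
(array([ 0.51832311, -0.4566807 , -0.01439439]), [np.float64(1.1), np.float64(1.1)])
time: 16.35
position: [0.509, -0.4436, 0.0394]
tcp_rot: [3.136, 0.001, 2.334]
ft_force: [0.6, 1.1, 7.9]
opening: 0.0148
[ 0.50901001 -0.44358241  0.03936219]
[ 490.3 -424.    54.9   15.7  -45.7]
[ 493.6 -427.8  131.5   93.1   43.2]
[ 493.6 -427.8  131.5   93.1   43.2]
```

```bash
python3 -m crank '[{"x":0,"y":0,"z":30,"rx":0,"ry":0,"rz":0,"fingers":0},{"x":0,"y":0,"z":70,"rx":0,"ry":0,"rz":0,"fingers":0},{"x":2,"y":20,"z":110,"rx":0,"ry":0,"rz":0,"fingers":0},{"x":4,"y":50,"z":150,"rx":0,"ry":0,"rz":0,"fingers":0},{"x":8,"y":90,"z":175,"rx":0,"ry":0,"rz":0,"fingers":0},{"x":10,"y":135,"z":190,"rx":0,"ry":0,"rz":0,"fingers":0},{"x":12,"y":180,"z":190,"rx":0,"ry":0,"rz":0,"fingers":0},{"x":14,"y":225,"z":190,"rx":0,"ry":0,"rz":0,"fingers":0},{"x":16,"y":270,"z":190,"rx":0,"ry":0,"rz":0,"fingers":0},{"x":18,"y":315,"z":190,"rx":0,"ry":0,"rz":0,"fingers":0},{"x":20,"y":360,"z":190,"rx":0,"ry":0,"rz":0,"fingers":0},{"x":24,"y":405,"z":190,"rx":0,"ry":0,"rz":0,"fingers":0},{"x":28,"y":450,"z":190,"rx":0,"ry":0,"rz":0,"fingers":0},{"x":32,"y":495,"z":190,"rx":0,"ry":0,"rz":0,"fingers":0},{"x":36,"y":540,"z":190,"rx":0,"ry":0,"rz":0,"fingers":0},{"x":38,"y":585,"z":190,"rx":0,"ry":0,"rz":0,"fingers":0},{"x":40,"y":630,"z":190,"rx":0,"ry":0,"rz":0,"fingers":0},{"x":42,"y":670,"z":190,"rx":0,"ry":0,"rz":0,"fingers":0},{"x":45,"y":710,"z":190,"rx":0,"ry":0,"rz":0,"fingers":0},{"x":48,"y":745,"z":190,"rx":0,"ry":0,"rz":0,"fingers":0}]'
python3 -m crank '[{"x":0,"y":10,"z":-20,"rx":0,"ry":0,"rz":0,"fingers":0},{"x":0,"y":12,"z":-45,"rx":0,"ry":0,"rz":0,"fingers":0},{"x":0,"y":12,"z":-55,"rx":0,"ry":0,"rz":0,"fingers":0},{"x":0,"y":12,"z":-55,"rx":0,"ry":0,"rz":0,"fingers":0},{"x":0,"y":12,"z":-55,"rx":0,"ry":0,"rz":0,"fingers":0}]'
python3 - <<'E'
from h import *
st=robot.get_state();print(st['position'],st['tcp_rot'])
c,f=shot("side","s12");d,g=shot("top","t12");e,h=shot("wrist","w12")
cv2.imwrite("pics/m12.png",np.hstack([cv2.resize(f[250:400,110:310],(400,300)),cv2.resize(g[120:270,110:310],(400,300))])[:,:,::-1])
E
```

```text
time: 18.4
position: [0.5568, 0.3035, 0.2301]
tcp_rot: [3.135, 0.001, 2.335]
ft_force: [0.8, -1.4, -1.3]
opening: 0.0147
time: 18.9
position: [0.5572, 0.3152, 0.1763]
tcp_rot: [3.134, 0.002, 2.334]
ft_force: [0.8, -0.1, -1.2]
opening: 0.0147
[0.55719151 0.31519985 0.17630425] [3.13376743e+00 1.65493842e-03 2.33394771e+00]
```

View pics/m12.png

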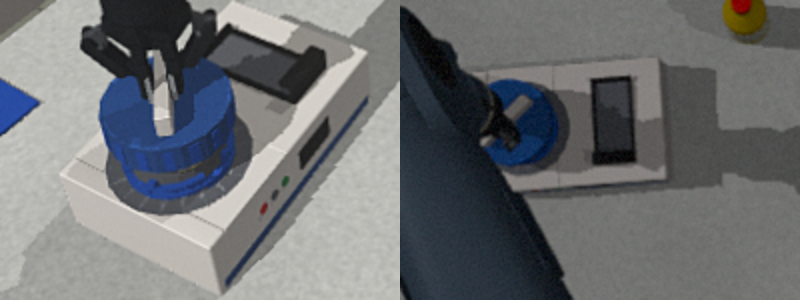

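Side and top views: the lid is held level over the neck, at side crop (167,110) and top crop (520,120), and looks concentric to a few mm. I'll check numerically.

```bash
python3 - <<'E'
from h import *
np.set_printoptions(precision=4,suppress=True)
s,t=info("side"),info("top")
f=cv2.imread("pics/s12.png")[:,:,::-1].copy();g=cv2.imread("pics/t12.png")[:,:,::-1].copy();g0=cv2.imread("pics/top0.png")[:,:,::-1].copy()
b=[q for q in blobs(mask(f,(100,150,25),(125,255,255)),500) if 150<q[1][0]<240][0][2]
zt=.1763-.0394+.033
lat=np.array([-.857,-.515]);lat/=np.linalg.norm(lat)
# only upper blob part (lid): rows above 325
b=b[b[:,1]<325];l=b[b[:,0].argmin()];r=b[b[:,0].argmax()];print(l,r)
ls=[plane(s,p,zt)[0,:2]@lat for p in(l-[.5,0],r+[.5,0])];print("lid lat",ls,np.mean(ls),ls[1]-ls[0])
ns=[plane(s,p,.115)[0,:2]@lat for p in((172.9,319),(223.3,319))];print("neck lat",ns,np.mean(ns),ns[1]-ns[0])
print("expected lid lat if at TCP",np.array([.5572,.3152])@lat)
def circ(P):
    A=np.c_[2*P,np.ones(len(P))];x=np.linalg.lstsq(A,(P**2).sum(1),rcond=None)[0];return x[:2],np.sqrt(x[2]+x[:2]@x[:2])
q=[q for q in blobs(mask(g,(100,130,25),(125,255,255)),100) if 150<q[1][0]<200 and 160<q[1][1]<220];q=max(q,key=lambda a:a[0])
P=q[2];h=cv2.convexHull(P).reshape(-1,2);P=P[[cv2.pointPolygonTest(h.reshape(-1,1,2).astype('float32'),tuple(map(float,p)),True)<1.0 for p in P]]
P=P[P[:,0]>172];W=plane(t,P,zt)[:,:2];C,R=circ(W);print("top lid",C,R,len(P),np.std(np.linalg.norm(W-C,axis=1)))
# flange (dark ring) in top0, at deck
m=mask(g0,(0,0,0),(179,255,100));k=[q for q in blobs(m,400) if 155<q[1][0]<185 and 170<q[1][1]<200]
for q in k[:1]:
    W=plane(t,cv2.convexHull(q[2]).reshape(-1,2),.085)[:,:2];print("top flange",circ(W))
E
```

```text
[160 300] [226 324]
lid lat [np.float64(-0.7059905120421172), np.float64(-0.5589222165280376)] -0.6324563642850773 0.14706829551407952
neck lat [np.float64(-0.6882424473093643), np.float64(-0.5819071472308048)] -0.6350747972700845 0.10633530007855951
expected lid lat if at TCP -0.6399527207963277
top lid [0.5552 0.2992] 0.06347409653870827 48 0.0015895381879431423
top flange (array([0.6097, 0.296 ]), np.float64(0.1526128598725873))
```

```bash
python3 -m crank '[{"x":-1,"y":0,"z":-10,"rx":0,"ry":0,"rz":0,"fingers":0},{"x":-1,"y":0,"z":-16,"rx":0,"ry":0,"rz":0,"fingers":0},{"x":-1,"y":0,"z":-20,"rx":0,"ry":0,"rz":0,"fingers":0},{"x":-1,"y":0,"z":-24,"rx":0,"ry":0,"rz":0,"fingers":0},{"x":-1,"y":0,"z":-24,"rx":0,"ry":0,"rz":0,"fingers":0}]';python3 -m crank '[{"x":0,"y":0,"z":-2,"rx":0,"ry":0,"rz":0,"fingers":0},{"x":0,"y":0,"z":-4,"rx":0,"ry":0,"rz":0,"fingers":0},{"x":0,"y":0,"z":-6,"rx":0,"ry":0,"rz":0,"fingers":0},{"x":0,"y":0,"z":-6,"rx":0,"ry":0,"rz":0,"fingers":0}]'; python3 - <<'E'
from cell import robot
s=robot.get_state();print(s['ft_force'],s['moment'],s['position'])
E
```

```text
time: 19.55
position: [0.5561, 0.3153, 0.1517]
tcp_rot: [3.134, 0.002, 2.334]
ft_force: [0.2, 0.3, -0.6]
opening: 0.0152
time: 19.95
position: [0.556, 0.3152, 0.1454]
tcp_rot: [3.134, 0.001, 2.334]
ft_force: [-0.0, 1.4, -1.5]
opening: 0.0148
[-0.00952387  1.39880338 -1.52716057] [ 0.0320216  -0.02053265 -0.04276592] [0.5560388  0.31521293 0.14541942]
```

```bash
python3 -m crank '[{"x":0,"y":0,"z":-1,"rx":0,"ry":0,"rz":0,"fingers":0},{"x":0,"y":0,"z":-3,"rx":0,"ry":0,"rz":0,"fingers":0},{"x":0,"y":0,"z":-3,"rx":0,"ry":0,"rz":0,"fingers":0}]';python3 -m crank '[{"x":0,"y":0,"z":-1,"rx":0,"ry":0,"rz":0,"fingers":0},{"x":0,"y":0,"z":-2,"rx":0,"ry":0,"rz":0,"fingers":0},{"x":0,"y":0,"z":-3,"rx":0,"ry":0,"rz":0,"fingers":0},{"x":0,"y":0,"z":-3,"rx":0,"ry":0,"rz":0,"fingers":0}]'; python3 - <<'E'
from cell import robot
s=robot.get_state();print(s['ft_force'],s['moment'],s['position'])
E
```

```text
time: 20.25
position: [0.5559, 0.3152, 0.1421]
tcp_rot: [3.135, 0.001, 2.334]
ft_force: [-0.3, -0.3, -1.3]
opening: 0.0147
time: 20.65
position: [0.5559, 0.3151, 0.1389]
tcp_rot: [3.135, 0.001, 2.334]
ft_force: [-0.1, -0.3, -2.4]
opening: 0.0148
[-0.06551632 -0.3172254  -2.44886114] [-0.03206406 -0.03595089  0.04475209] [0.55585383 0.31512988 0.1389405 ]
```

```bash
python3 -m crank '[{"x":0,"y":0,"z":-1,"rx":0,"ry":0,"rz":0,"fingers":0},{"x":0,"y":0,"z":-2,"rx":0,"ry":0,"rz":0,"fingers":0},{"x":0,"y":0,"z":-2,"rx":0,"ry":0,"rz":0,"fingers":0}]';python3 -m crank '[{"x":0,"y":0,"z":-1,"rx":0,"ry":0,"rz":0,"fingers":0},{"x":0,"y":0,"z":-2,"rx":0,"ry":0,"rz":0,"fingers":0},{"x":0,"y":0,"z":-2,"rx":0,"ry":0,"rz":0,"fingers":0}]'; python3 - <<'E'
from cell import robot
s=robot.get_state();print(s['ft_force'],s['moment'],s['position'])
E
```

```text
time: 20.95
position: [0.5558, 0.3151, 0.1368]
tcp_rot: [3.135, 0.001, 2.334]
ft_force: [0.6, 0.4, -1.7]
opening: 0.0147
time: 21.25
position: [0.5557, 0.315, 0.1346]
tcp_rot: [3.135, 0.001, 2.334]
ft_force: [-0.2, 0.7, -2.1]
opening: 0.0149
[-0.1615851   0.71949523 -2.14858478] [ 0.04524487 -0.04430082 -0.02042619] [0.5556938  0.31502805 0.13460465]
```

```bash
python3 -m crank '[{"x":0,"y":0,"z":-1,"rx":0,"ry":0,"rz":0,"fingers":0},{"x":0,"y":0,"z":-2,"rx":0,"ry":0,"rz":0,"fingers":0},{"x":0,"y":0,"z":-2,"rx":0,"ry":0,"rz":0,"fingers":0}]';python3 -m crank '[{"x":0,"y":0,"z":-1,"rx":0,"ry":0,"rz":0,"fingers":0},{"x":0,"y":0,"z":-2,"rx":0,"ry":0,"rz":0,"fingers":0},{"x":0,"y":0,"z":-2,"rx":0,"ry":0,"rz":0,"fingers":0}]'; python3 - <<'E'
from h import *
s=robot.get_state();print(s['ft_force'],s['moment'],s['position'])
f=shot("side","s13")[1];h=shot("wrist","w13")[1]
cv2.imwrite("pics/m13.png",np.hstack([cv2.resize(f[250:400,110:310],(400,300)),cv2.resize(h,(400,250))[:,:].copy() if 0 else cv2.copyMakeBorder(cv2.resize(h,(400,250)),0,50,0,0,0)])[:,:,::-1])
E
```

```text
time: 21.55
position: [0.556, 0.3152, 0.1338]
tcp_rot: [3.134, 0.002, 2.334]
ft_force: [-3.5, -2.1, 12.1]
opening: 0.0147
time: 21.85
position: [0.5561, 0.3152, 0.1336]
tcp_rot: [3.132, 0.002, 2.334]
ft_force: [-7.9, -4.5, 21.4]
opening: 0.0146
[-7.87077589 -4.49874381 21.36650046] [-1.16080202  1.89545258 -0.009405  ] [0.55607466 0.3152284  0.13364455]
```

View pics/m13.png

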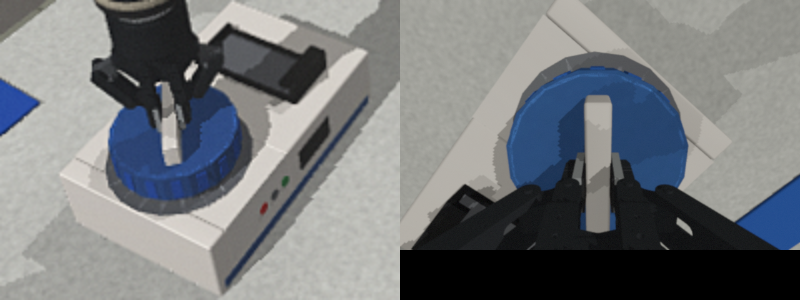

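The lid met resistance with its origin about 20.4 mm below the mouth, so it has probably dropped in at once. In the side view it sits level over the thread at (175,150). I'll loosen the grip and turn clockwise in stages, watching moment and force.

```bash
python3 -m crank '[{"x":0,"y":0,"z":2,"rx":0,"ry":0,"rz":0,"fingers":0.22},{"x":0,"y":0,"z":2,"rx":0,"ry":0,"rz":0,"fingers":0.22},{"x":0,"y":0,"z":2,"rx":0,"ry":0,"rz":0,"fingers":0.22},{"x":0,"y":0,"z":2,"rx":0,"ry":0,"rz":-0.1,"fingers":0.22},{"x":0,"y":0,"z":2,"rx":0,"ry":0,"rz":-0.2,"fingers":0.22},{"x":0,"y":0,"z":2,"rx":0,"ry":0,"rz":-0.3,"fingers":0.22},{"x":0,"y":0,"z":2,"rx":0,"ry":0,"rz":-0.4,"fingers":0.22},{"x":0,"y":0,"z":2,"rx":0,"ry":0,"rz":-0.5,"fingers":0.22},{"x":0,"y":0,"z":2,"rx":0,"ry":0,"rz":-0.5,"fingers":0.22}]'; cat >> h.py <<'E'
def st():
    s=robot.get_state();print("t %.2f"%s['time'],s['position'].round(4),s['tcp_rot'].round(3),s['ft_force'].round(1),s['moment'].round(2),"op %.4f"%s['opening'],s['joints'].round(2))
E
python3 - <<'E'
from h import *
st();c,f=shot("wrist","w14")
print(blobs(mask(f,(0,0,125),(179,60,255)),300)[0][1]);r=lidbar(f,c,.148);print(r[3],r[4])
E
```

```text
time: 22.85
position: [0.556, 0.3152, 0.1353]
tcp_rot: [3.133, 0.002, 1.832]
ft_force: [0.0, -0.2, 0.6]
opening: 0.0189
t 22.85 [0.556  0.3152 0.1353] [3.133e+00 2.000e-03 1.832e+00] [ 0.  -0.2  0.6] [ 0.03 -0.01  0.02] op 0.0189 [ 0.52  0.53  0.17  1.21 -0.    1.83]
[318.05360328 156.07119567]
[547.7 333.3  65.9  16.  -68.7] [550.3 333.1 137.7  98.3  14.7]
```

```bash
python3 -m crank '[{"x":0,"y":0,"z":0,"rx":0,"ry":0,"rz":-0.1,"fingers":0.22},{"x":0,"y":0,"z":0,"rx":0,"ry":0,"rz":-0.2,"fingers":0.22},{"x":0,"y":0,"z":0,"rx":0,"ry":0,"rz":-0.3,"fingers":0.22},{"x":0,"y":0,"z":0,"rx":0,"ry":0,"rz":-0.4,"fingers":0.22},{"x":0,"y":0,"z":0,"rx":0,"ry":0,"rz":-0.5,"fingers":0.22},{"x":0,"y":0,"z":0,"rx":0,"ry":0,"rz":-0.6,"fingers":0.22},{"x":0,"y":0,"z":0,"rx":0,"ry":0,"rz":-0.6,"fingers":0.22}]'
python3 - <<'E'
from h import *
st();c,f=shot("wrist","w15")
r=lidbar(f,c,.145);print(r[3],r[4])
E
```

```text
time: 23.6
position: [0.556, 0.3152, 0.1352]
tcp_rot: [3.133, 0.002, 1.237]
ft_force: [-1.1, -0.2, -0.7]
opening: 0.019
t 23.60 [0.556  0.3152 0.1352] [3.133e+00 2.000e-03 1.237e+00] [-1.1 -0.2 -0.7] [-0.01 -0.03  0.01] op 0.0190 [ 0.52  0.53  0.18  1.22 -0.01  2.42]
[558.1 333.1  67.7  15.9  77.2] [559.9 331.6 137.3 100.4 -19.1]
```

```bash
python3 -m crank '[{"x":0,"y":0,"z":0,"rx":0,"ry":0,"rz":-0.06,"fingers":0.22},{"x":0,"y":0,"z":0,"rx":0,"ry":0,"rz":-0.12,"fingers":0.22},{"x":0,"y":0,"z":0,"rx":0,"ry":0,"rz":-0.18,"fingers":0.22},{"x":0,"y":0,"z":0,"rx":0,"ry":0,"rz":-0.24,"fingers":0.22},{"x":0,"y":0,"z":0,"rx":0,"ry":0,"rz":-0.3,"fingers":0.22},{"x":0,"y":0,"z":0,"rx":0,"ry":0,"rz":-0.3,"fingers":0.22}]'
python3 - <<'E'
from h import *
st();c,f=shot("wrist","w16")
r=lidbar(f,c,.145);print(r[3],r[4])
E
```

```text
time: 24.25
position: [0.5564, 0.3156, 0.1354]
tcp_rot: [3.132, 0.001, 0.944]
ft_force: [3.4, 3.0, 0.1]
opening: 0.0189
t 24.25 [0.5564 0.3156 0.1354] [3.132e+00 1.000e-03 9.440e-01] [3.4 3.  0.1] [ 0.6  -0.68  0.68] op 0.0189 [ 0.52  0.53  0.18  1.22 -0.01  2.72]
[561.6 332.4  69.1  15.9  65.3] [564.8 329.9 136.9 101.  -35.9]
```

```bash
python3 -m crank '[{"x":0,"y":0,"z":0,"rx":0,"ry":0,"rz":-0.05,"fingers":0.22},{"x":0,"y":0,"z":0,"rx":0,"ry":0,"rz":-0.1,"fingers":0.22},{"x":0,"y":0,"z":0,"rx":0,"ry":0,"rz":-0.1,"fingers":0.22}]'
python3 - <<'E'
from h import *
st();c,f=shot("wrist","w17")
r=lidbar(f,c,.145);print(r[3],r[4])
E
```

```text
time: 24.6
position: [0.5563, 0.3155, 0.1353]
tcp_rot: [3.132, 0.002, 0.849]
ft_force: [2.0, 0.8, -0.7]
opening: 0.019
t 24.60 [0.5563 0.3155 0.1353] [3.132e+00 2.000e-03 8.490e-01] [ 2.   0.8 -0.7] [-0.16 -0.38  1.6 ] op 0.0190 [ 0.52  0.53  0.18  1.22 -0.01  2.81]
[561.6 332.4  70.1  16.4  64.3] [566.2 328.9 136.3 101.4 -41.4]
```

```bash
python3 -m crank '[{"x":0,"y":0,"z":0,"rx":0,"ry":0,"rz":0.1,"fingers":0.22},{"x":0,"y":0,"z":0,"rx":0,"ry":0,"rz":0.2,"fingers":0.6},{"x":0,"y":0,"z":0,"rx":0,"ry":0,"rz":0.27,"fingers":1},{"x":0,"y":0,"z":0,"rx":0,"ry":0,"rz":0.27,"fingers":1},{"x":0,"y":0,"z":0,"rx":0,"ry":0,"rz":0.27,"fingers":1},{"x":0,"y":0,"z":40,"rx":0,"ry":0,"rz":0.27,"fingers":1},{"x":0,"y":0,"z":90,"rx":0,"ry":0,"rz":0.27,"fingers":1},{"x":0,"y":0,"z":130,"rx":0,"ry":0,"rz":0.27,"fingers":1},{"x":0,"y":0,"z":130,"rx":0,"ry":0,"rz":0.27,"fingers":1},{"x":0,"y":0,"z":130,"rx":0,"ry":0,"rz":0.27,"fingers":1}]'
python3 - <<'E'
from h import *
import pickle
st();c,f=shot("wrist","w18");pickle.dump(c,open("w18.pkl","wb"))
for z in(.149,.155,.16):
  r=lidbar(f,c,z);print(z,r[2],r[3],r[4])
E
python3 -m crank '[{"x":0,"y":-40,"z":0,"rx":0,"ry":0,"rz":0,"fingers":1},{"x":0,"y":-80,"z":20,"rx":0,"ry":0,"rz":0,"fingers":1},{"x":0,"y":-120,"z":40,"rx":0,"ry":0,"rz":0,"fingers":1},{"x":0,"y":-120,"z":40,"rx":0,"ry":0,"rz":0,"fingers":1},{"x":0,"y":-120,"z":40,"rx":0,"ry":0,"rz":0,"fingers":1}]'
python3 - <<'E'
from h import *
import pickle
st();c,f=shot("wrist","w19");pickle.dump(c,open("w19.pkl","wb"));r=lidbar(f,c,.149);print(r)
c8=pickle.load(open("w18.pkl","rb"));f8=cv2.imread("pics/w18.png")[:,:,::-1].copy()
p8=lidbar(f8,c8,.149)[2];print(tri([(c8,p8),(c,r[2])]))
s,F=shot("side","s19")
cv2.imwrite("pics/m19.png",np.hstack([cv2.resize(F[250:400,110:310],(400,300)),cv2.copyMakeBorder(cv2.resize(f,(400,250)),0,50,0,0,0)])[:,:,::-1])
E
```

```text
time: 25.65
position: [0.5568, 0.3157, 0.266]
tcp_rot: [3.131, 0.0, 1.119]
ft_force: [-0.5, -0.0, -0.1]
opening: 0.0855
t 25.65 [0.5568 0.3157 0.266 ] [3.131 0.    1.119] [-0.5 -0.  -0.1] [ 0.03 -0.   -0.02] op 0.0855 [ 0.52  0.52  0.5   1.54 -0.01  2.54]
0.149 [313.92509363 187.11402414] [555.  316.8  99.9  14.6  66. ] [555.4 317.2 132.2 131.4  63.9]
0.155 [313.92509363 187.11402414] [555.7 318.4  97.6  14.2  66. ] [556.  318.6 129.5 128.7  63.9]
0.16 [313.92509363 187.11402414] [556.3 319.6  95.7  14.   66. ] [556.6 319.7 127.2 126.4  63.9]
time: 26.2
position: [0.5562, 0.1948, 0.304]
tcp_rot: [3.133, 0.003, 1.117]
ft_force: [0.9, -0.0, 0.1]
opening: 0.0855
t 26.20 [0.5562 0.1948 0.304 ] [3.133e+00 3.000e-03 1.117e+00] [ 0.9 -0.   0.1] [ 0.05 -0.01  0.01] op 0.0855 [ 0.34  0.41  0.42  1.58 -0.01  2.37]
(array([254.14177639,  57.21844766]), np.int32(2002), array([247.48051948,  53.21978022]), array([551. , 307.7,  79.2,  14.4,  66. ]), array([548.8, 302.1, 132. , 102.5, -25.9]))
(array([0.55118872, 0.31369238, 0.1238214 ]), [np.float64(2.2), np.float64(2.2)])
```

```bash
python3 -m crank '[{"x":0,"y":45,"z":-20,"rx":0,"ry":0,"rz":0,"fingers":0},{"x":0,"y":90,"z":-40,"rx":0,"ry":0,"rz":0,"fingers":0},{"x":0,"y":121,"z":-80,"rx":0,"ry":0,"rz":0,"fingers":0},{"x":0,"y":121,"z":-115,"rx":0,"ry":0,"rz":0,"fingers":0},{"x":0,"y":121,"z":-140,"rx":0,"ry":0,"rz":0,"fingers":0},{"x":0,"y":121,"z":-146,"rx":0,"ry":0,"rz":0,"fingers":0},{"x":0,"y":121,"z":-149,"rx":0,"ry":0,"rz":0,"fingers":0},{"x":0,"y":121,"z":-149,"rx":0,"ry":0,"rz":0,"fingers":0},{"x":0,"y":121,"z":-151,"rx":0,"ry":0,"rz":0,"fingers":0},{"x":0,"y":121,"z":-151,"rx":0,"ry":0,"rz":0,"fingers":0}]'
python3 -m crank '[{"x":0,"y":0,"z":-1,"rx":0,"ry":0,"rz":0,"fingers":0},{"x":0,"y":0,"z":-2,"rx":0,"ry":0,"rz":0,"fingers":0},{"x":0,"y":0,"z":-2,"rx":0,"ry":0,"rz":0,"fingers":0}]'
python3 -m crank '[{"x":0,"y":0,"z":-1,"rx":0,"ry":0,"rz":0,"fingers":0},{"x":0,"y":0,"z":-2,"rx":0,"ry":0,"rz":0,"fingers":0},{"x":0,"y":0,"z":-2,"rx":0,"ry":0,"rz":0,"fingers":0}]'
```

```text
time: 27.3
position: [0.5563, 0.3171, 0.1531]
tcp_rot: [3.134, 0.002, 1.119]
ft_force: [-0.2, -1.0, 0.2]
opening: 0.0002
time: 27.6
position: [0.5563, 0.3171, 0.1512]
tcp_rot: [3.133, 0.002, 1.119]
ft_force: [-0.3, -0.1, 0.8]
opening: -0.0
time: 27.9
position: [0.5563, 0.3171, 0.1491]
tcp_rot: [3.134, 0.002, 1.119]
ft_force: [-0.8, -0.1, 0.3]
opening: -0.0
```

No contact down to TCP z = 0.149, so the bar's top is no higher than its fully-home height. Together with the firm stop after about 69° of turning, the lid is home. Next, the pack.

```bash
python3 -m crank '[{"x":0,"y":0,"z":50,"rx":0,"ry":0,"rz":0,"fingers":0},{"x":0,"y":-20,"z":100,"rx":0,"ry":0,"rz":0.14,"fingers":1},{"x":0,"y":-60,"z":120,"rx":0,"ry":0,"rz":0.28,"fingers":1},{"x":-4,"y":-105,"z":120,"rx":0,"ry":0,"rz":0.42,"fingers":1},{"x":-8,"y":-150,"z":120,"rx":0,"ry":0,"rz":0.56,"fingers":1},{"x":-12,"y":-195,"z":120,"rx":0,"ry":0,"rz":0.7,"fingers":1},{"x":-16,"y":-240,"z":120,"rx":0,"ry":0,"rz":0.84,"fingers":1},{"x":-20,"y":-285,"z":120,"rx":0,"ry":0,"rz":0.98,"fingers":1},{"x":-25,"y":-330,"z":120,"rx":0,"ry":0,"rz":1.12,"fingers":1},{"x":-30,"y":-375,"z":120,"rx":0,"ry":0,"rz":1.26,"fingers":1},{"x":-35,"y":-420,"z":120,"rx":0,"ry":0,"rz":1.4,"fingers":1},{"x":-40,"y":-465,"z":110,"rx":0,"ry":0,"rz":1.54,"fingers":1},{"x":-45,"y":-510,"z":90,"rx":0,"ry":0,"rz":1.68,"fingers":1},{"x":-50,"y":-550,"z":70,"rx":0,"ry":0,"rz":1.82,"fingers":1},{"x":-56,"y":-590,"z":60,"rx":0,"ry":0,"rz":1.836,"fingers":1},{"x":-56,"y":-607,"z":55,"rx":0,"ry":0,"rz":1.836,"fingers":1},{"x":-56,"y":-607,"z":55,"rx":0,"ry":0,"rz":1.836,"fingers":1},{"x":-56,"y":-607,"z":55,"rx":0,"ry":0,"rz":1.836,"fingers":1}]'
python3 - <<'E'
from h import *
import pickle
st();c,f=shot("wrist","w20");pickle.dump(c,open("w20.pkl","wb"))
cv2.imwrite("pics/w20c.png",f[:,:,::-1])
for a,ct,cn in blobs(mask(f,(3,150,50),(17,255,255)),200):print('or',a,ct,"z45",rect(c,cn,.045),"z14",rect(c,cn,.014))
E
```

```text
time: 29.7
position: [0.5005, -0.2895, 0.2043]
tcp_rot: [3.133, 0.002, 2.955]
ft_force: [-0.9, -0.3, -0.6]
opening: 0.085
t 29.70 [ 0.5005 -0.2895  0.2043] [3.133e+00 2.000e-03 2.955e+00] [-0.9 -0.3 -0.6] [-0.02 -0.   -0.05] op 0.0850 [-0.53  0.38  0.13  1.32  0.01 -0.34]
or 2488 [310.30184887 178.05747588] z45 [ 499.3 -292.8   61.6   31.6  -10.4] z14 [ 506.8 -294.5   67.9   34.8  -10.4]
or 1451 [310.130255  104.4452102] z45 [ 437.3 -280.8   35.    26.4   79.3] z14 [ 438.4 -281.3   38.6   29.1   79.3]
```

View pics/w20c.png

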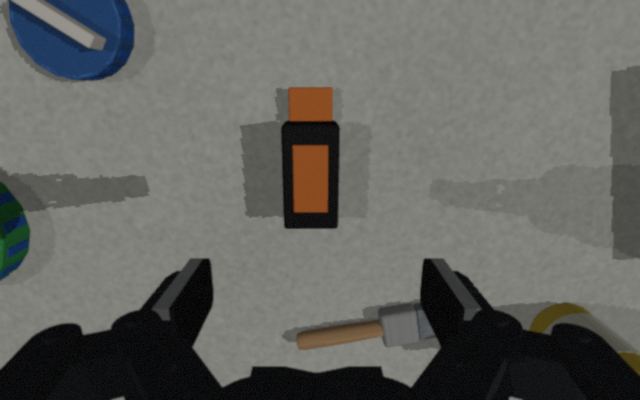

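w20: pack at (310,175), tongue toward the robot at (310,104). It hasn't been disturbed, and the tongue and window are consistent with the given sizes. Grasp at the block centre.

```bash
python3 -m crank '[{"x":-1,"y":-3,"z":-45,"rx":0,"ry":0,"rz":0.005,"fingers":1},{"x":-1,"y":-3,"z":-90,"rx":0,"ry":0,"rz":0.005,"fingers":1},{"x":-1,"y":-3,"z":-135,"rx":0,"ry":0,"rz":0.005,"fingers":1},{"x":-1,"y":-3,"z":-170,"rx":0,"ry":0,"rz":0.005,"fingers":1},{"x":-1,"y":-3,"z":-188,"rx":0,"ry":0,"rz":0.005,"fingers":0.8},{"x":-1,"y":-3,"z":-188,"rx":0,"ry":0,"rz":0.005,"fingers":0.5},{"x":-1,"y":-3,"z":-188,"rx":0,"ry":0,"rz":0.005,"fingers":0.3},{"x":-1,"y":-3,"z":-188,"rx":0,"ry":0,"rz":0.005,"fingers":0.3},{"x":-1,"y":-3,"z":-188,"rx":0,"ry":0,"rz":0.005,"fingers":0.3},{"x":-1,"y":-3,"z":-188,"rx":0,"ry":0,"rz":0.005,"fingers":0.3},{"x":-1,"y":-3,"z":-188,"rx":0,"ry":0,"rz":0.005,"fingers":0.3}]' 60
python3 - <<'E'
from h import *
st()
E
python3 -m crank '[{"x":0,"y":0,"z":40,"rx":0,"ry":0,"rz":0,"fingers":0.3},{"x":0,"y":0,"z":90,"rx":0,"ry":0,"rz":0,"fingers":0.3},{"x":10,"y":20,"z":140,"rx":0,"ry":0,"rz":0,"fingers":0.3},{"x":25,"y":50,"z":190,"rx":0,"ry":0,"rz":0.05,"fingers":0.3},{"x":40,"y":90,"z":230,"rx":0,"ry":0,"rz":0.1,"fingers":0.3},{"x":55,"y":130,"z":250,"rx":0,"ry":0,"rz":0.15,"fingers":0.3},{"x":70,"y":175,"z":260,"rx":0,"ry":0,"rz":0.2,"fingers":0.3},{"x":85,"y":220,"z":260,"rx":0,"ry":0,"rz":0.24,"fingers":0.3},{"x":100,"y":265,"z":260,"rx":0,"ry":0,"rz":0.24,"fingers":0.3},{"x":115,"y":310,"z":260,"rx":0,"ry":0,"rz":0.24,"fingers":0.3},{"x":130,"y":355,"z":260,"rx":0,"ry":0,"rz":0.24,"fingers":0.3},{"x":145,"y":400,"z":260,"rx":0,"ry":0,"rz":0.24,"fingers":0.3},{"x":150,"y":440,"z":260,"rx":0,"ry":0,"rz":0.24,"fingers":0.3},{"x":150,"y":455,"z":260,"rx":0,"ry":0,"rz":0.24,"fingers":0.3},{"x":150,"y":455,"z":260,"rx":0,"ry":0,"rz":0.24,"fingers":0.3},{"x":150,"y":455,"z":260,"rx":0,"ry":0,"rz":0.24,"fingers":0.3}]'
python3 - <<'E'
from h import *
import pickle
st();c,f=shot("wrist","w21");pickle.dump(c,open("w21.pkl","wb"))
cv2.imwrite("pics/w21c.png",cv2.resize(f[0:300,140:500],None,fx=2,fy=2,interpolation=2)[:,:,::-1])
for a,ct,cn in blobs(mask(f,(3,150,50),(17,255,255)),200):print('or',a,ct,cn.min(0),cn.max(0))
E
```

```text
time: 30.85
position: [0.5001, -0.2922, 0.0173]
tcp_rot: [3.134, 0.004, 2.961]
ft_force: [0.5, 1.9, 3.7]
opening: 0.0493
t 30.85 [ 0.5001 -0.2922  0.0173] [3.134 0.004 2.961] [0.5 1.9 3.7] [0.27 0.16 0.03] op 0.0493 [-0.53  0.5  -0.19  0.88  0.01 -0.35]
time: 32.45
position: [0.6501, 0.1624, 0.2771]
tcp_rot: [3.134, 0.004, -3.082]
ft_force: [0.5, 0.3, -4.1]
opening: 0.0491
t 32.45 [0.6501 0.1624 0.2771] [ 3.134  0.004 -3.082] [ 0.5  0.3 -4.1] [-0.03 -0.01 -0.02] op 0.0491 [0.24 0.61 0.68 1.63 0.01 0.18]
or 11930 [316.37409891 295.53906119] [272 226] [360 370]
or 7183 [314.92412641 121.71780593] [266  84] [363 160]
```

View pics/w21c.png

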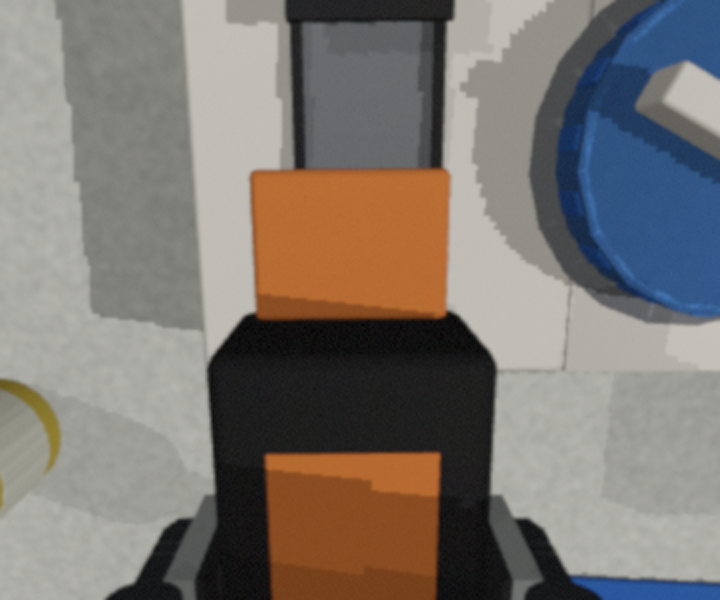

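w21: pack held square, tongue at (315,122). Bay lip front edge at about (324,10), side walls at about (288/360, 30). The lid is still in place at right. I'll measure edges numerically.

```bash
python3 - <<'E'
from h import *
import pickle
np.set_printoptions(precision=4,suppress=True)
c=pickle.load(open("w21.pkl","rb"));f=cv2.imread("pics/w21.png")[:,:,::-1];g=cv2.cvtColor(f.copy(),cv2.COLOR_RGB2GRAY).astype(int)
print("C",c['C']);print("col324",g[0:40:1,324])
for y in(20,40,60,78):
    r=g[y,270:385];print(y,list(r[5:40]),list(r[75:105]))
ti=plane(c,[(266,85),(363,85),(269,159),(362,159)],.2771-.0173+.014);print("tongue",ti)
E
```

```text
C [0.5754 0.1579 0.4204]
col324 [ 36  38  36  35  36  34  37  33  34  28  36  63  86  96  97  97  96  97
  97  98  98  97  96  97  97 102 103 106 104 107 107 107 108 108 106 110
 107 107 107 106]
20 [np.int64(190), np.int64(189), np.int64(188), np.int64(179), np.int64(156), np.int64(146), np.int64(148), np.int64(146), np.int64(144), np.int64(127), np.int64(76), np.int64(41), np.int64(34), np.int64(35), np.int64(35), np.int64(49), np.int64(71), np.int64(91), np.int64(98), np.int64(97), np.int64(100), np.int64(106), np.int64(107), np.int64(107), np.int64(107), np.int64(108), np.int64(108), np.int64(107), np.int64(107), np.int64(105), np.int64(98), np.int64(96), np.int64(97), np.int64(98), np.int64(97)] [np.int64(96), np.int64(96), np.int64(97), np.int64(97), np.int64(93), np.int64(85), np.int64(71), np.int64(67), np.int64(67), np.int64(69), np.int64(65), np.int64(57), np.int64(37), np.int64(33), np.int64(33), np.int64(29), np.int64(43), np.int64(80), np.int64(132), np.int64(166), np.int64(174), np.int64(174), np.int64(174), np.int64(174), np.int64(174), np.int64(173), np.int64(175), np
[... 2318 characters left out ...]
64(105), np.int64(105), np.int64(104), np.int64(105), np.int64(105), np.int64(105), np.int64(105), np.int64(105), np.int64(105), np.int64(106), np.int64(105)] [np.int64(105), np.int64(105), np.int64(103), np.int64(97), np.int64(82), np.int64(75), np.int64(75), np.int64(76), np.int64(74), np.int64(68), np.int64(51), np.int64(35), np.int64(33), np.int64(36), np.int64(32), np.int64(56), np.int64(116), np.int64(163), np.int64(173), np.int64(179), np.int64(185), np.int64(189), np.int64(190), np.int64(189), np.int64(189), np.int64(188), np.int64(188), np.int64(188), np.int64(188), np.int64(187)]
tongue [[0.5746 0.1391 0.2738]
 [0.5723 0.1773 0.2738]
 [0.604  0.1409 0.2738]
 [0.6018 0.1798 0.2738]]
```

```bash
python3 - <<'E'
from h import *
import pickle
np.set_printoptions(precision=4,suppress=True)
c=pickle.load(open("w21.pkl","rb"))
for y,l,r in((20,290.6,356.6),(40,291.2,356),(60,292,355.2),(78,292.6,354.6)):
    P=plane(c,[(l,y),(r,y)],.091);print(y,P[:,:2],P[:,:2].mean(0),np.linalg.norm(P[1]-P[0]))
print("lip front low/top edge",plane(c,[(324,11.3)],.107),plane(c,[(324,11.3)],.113))
c9=pickle.load(open("w9.pkl","rb"))
# w9 crop coords: bay inner corners (floor level / wall top)
q=lambda x,y:(x/2.2+150,y/2.2)
print("w9 lip front x, inner far wall x:",plane(c9,[q(254,540)],.107),plane(c9,[q(497,540)],.097))
print("w9 +y wall inner edge",plane(c9,[q(375,486)],.091))
E
```

```text
20 [[0.5201 0.1354]
 [0.5167 0.191 ]] [0.5184 0.1632] 0.05567174315251335
40 [[0.5355 0.1365]
 [0.5322 0.1919]] [0.5339 0.1642] 0.05549083150709284
60 [[0.5515 0.1378]
 [0.5482 0.1927]] [0.5498 0.1653] 0.05495567261058189
78 [[0.5662 0.1389]
 [0.563  0.1935]] [0.5646 0.1662] 0.054670603590627996
lip front low/top edge [[0.5149 0.1628 0.107 ]] [[0.516  0.1627 0.113 ]]
w9 lip front x, inner far wall x: [[0.5145 0.1701 0.107 ]] [[0.6274 0.1785 0.097 ]]
w9 +y wall inner edge [[0.5673 0.1966 0.091 ]]
```

```bash
python3 -m crank '[{"x":-20,"y":2,"z":-10,"rx":0.007,"ry":-0.116,"rz":0,"fingers":0.3},{"x":-45,"y":4,"z":-30,"rx":0.014,"ry":-0.232,"rz":0,"fingers":0.3},{"x":-59,"y":5,"z":-60,"rx":0.0213,"ry":-0.348,"rz":0,"fingers":0.3},{"x":-59,"y":5,"z":-90,"rx":0.0213,"ry":-0.348,"rz":0,"fingers":0.3},{"x":-59,"y":5,"z":-105,"rx":0.0213,"ry":-0.348,"rz":0,"fingers":0.3},{"x":-59,"y":5,"z":-109,"rx":0.0213,"ry":-0.348,"rz":0,"fingers":0.3},{"x":-59,"y":5,"z":-109,"rx":0.0213,"ry":-0.348,"rz":0,"fingers":0.3},{"x":-59,"y":5,"z":-109,"rx":0.0213,"ry":-0.348,"rz":0,"fingers":0.3}]'
python3 - <<'E'
from h import *
import pickle
np.set_printoptions(precision=4,suppress=True)
st();s=robot.get_state();from scipy.spatial.transform import Rotation as R
Rm=R.from_euler('xyz',s['tcp_rot']).as_matrix()
# pack axes from tool: packx=-toolx, packz=-toolz ; pack was level in tool roll 3.134,pitch .004
tip=s['position']+Rm@np.array([.0769,0,.0173]);print("tip pred",tip,"tool z",Rm[:,2],"tool x",Rm[:,0])
c,f=shot("wrist","w22");pickle.dump(c,open("w22.pkl","wb"))
for a,ct,cn in blobs(mask(f,(3,150,50),(17,255,255)),200):print('or',a,ct,cn.min(0),cn.max(0))
F=np.array([.501,.1621]);u=np.array([np.cos(.061),np.sin(.061)]);d=tip[:2]-F;print("tip in bay mm: along %.1f across %.1f up %.1f"%(1e3*d@u,1e3*(u[0]*d[1]-u[1]*d[0]),1e3*(tip[2]-.085)))
E
cat >> h.py <<'E'
def tip():
    from scipy.spatial.transform import Rotation as R
    st();s=robot.get_state();M=R.from_euler('xyz',s['tcp_rot']).as_matrix();t=s['position']+M@np.array([.0769,0,.0173])
    F=np.array([.501,.1621]);u=np.array([np.cos(.061),np.sin(.061)]);d=t[:2]-F
    print("tip in bay mm: along %.1f across %.1f up %.1f tilt %.1f"%(1e3*d@u,1e3*(u[0]*d[1]-u[1]*d[0]),1e3*(t[2]-.085),np.degrees(np.arcsin(-M[2,0]))))
E
```

```text
time: 33.3
position: [0.5892, 0.165, 0.1675]
tcp_rot: [3.134, 0.349, -3.084]
ft_force: [2.3, 0.5, -3.2]
opening: 0.049
t 33.30 [0.5892 0.165  0.1675] [ 3.134  0.349 -3.084] [ 2.3  0.5 -3.2] [-0.06  0.44  0.01] op 0.0490 [ 0.31  0.17 -0.32  0.74 -0.08  0.24]
tip pred [0.523  0.1614 0.1249] tool z [ 0.3409  0.0271 -0.9397] tool x [-0.9382 -0.0536 -0.3419]
or 11934 [316.4206 295.5335] [272 225] [360 370]
or 7432 [314.3602 121.6609] [264  84] [364 160]
tip in bay mm: along 21.9 across -2.1 up 39.9
```

```bash
python3 -m crank '[{"x":3,"y":2,"z":-10,"rx":0,"ry":0,"rz":0.002,"fingers":0.3},{"x":3,"y":2,"z":-20,"rx":0,"ry":0,"rz":0.002,"fingers":0.3},{"x":3,"y":2,"z":-28,"rx":0,"ry":0,"rz":0.002,"fingers":0.3},{"x":3,"y":2,"z":-34,"rx":0,"ry":0,"rz":0.002,"fingers":0.3},{"x":3,"y":2,"z":-38,"rx":0,"ry":0,"rz":0.002,"fingers":0.3},{"x":3,"y":2,"z":-38,"rx":0,"ry":0,"rz":0.002,"fingers":0.3},{"x":3,"y":2,"z":-38,"rx":0,"ry":0,"rz":0.002,"fingers":0.3}]'
python3 - <<'E'
from h import *
tip();f=shot("side","s23")[1]
cv2.imwrite("pics/s23c.png",cv2.resize(f[230:330,150:310],None,fx=4.5,fy=4.5,interpolation=2)[:,:,::-1])
E
```

```text
time: 34.05
position: [0.5948, 0.168, 0.1319]
tcp_rot: [3.133, 0.353, -3.083]
ft_force: [-0.5, 0.5, -5.1]
opening: 0.0491
t 34.05 [0.5948 0.168  0.1319] [ 3.133  0.353 -3.083] [-0.5  0.5 -5.1] [-0.03  0.6  -0.03] op 0.0491 [ 0.32  0.2  -0.37  0.65 -0.08  0.24]
tip in bay mm: along 27.8 across 0.4 up 4.1 tilt 20.2
```

```bash
python3 -m crank '[{"x":-5,"y":0,"z":-2,"rx":0,"ry":0,"rz":0,"fingers":0.3},{"x":-9,"y":-1,"z":-2,"rx":0,"ry":0,"rz":0,"fingers":0.3},{"x":-13,"y":-1,"z":-2,"rx":0,"ry":0,"rz":0,"fingers":0.3},{"x":-17,"y":-1,"z":-2,"rx":0,"ry":0,"rz":0,"fingers":0.3},{"x":-19,"y":-1,"z":-2,"rx":0,"ry":0,"rz":0,"fingers":0.3},{"x":-19,"y":-1,"z":-2,"rx":0,"ry":0,"rz":0,"fingers":0.3},{"x":-19,"y":-1,"z":-2,"rx":0,"ry":0,"rz":0,"fingers":0.3}]'
python3 - <<'E'
from h import *
tip()
E
```

```text
time: 34.8
position: [0.5761, 0.1671, 0.1303]
tcp_rot: [3.133, 0.354, -3.083]
ft_force: [-0.4, -0.5, -4.4]
opening: 0.0491
t 34.80 [0.5761 0.1671 0.1303] [ 3.133  0.354 -3.083] [-0.4 -0.5 -4.4] [-0.09  0.6  -0.04] op 0.0491 [ 0.33  0.17 -0.42  0.63 -0.08  0.25]
tip in bay mm: along 9.1 across 0.7 up 2.4 tilt 20.3
```

```bash
python3 -m crank '[{"x":-1,"y":-0.5,"z":-1,"rx":0,"ry":0,"rz":0,"fingers":0.3},{"x":-2,"y":-0.5,"z":-1,"rx":0,"ry":0,"rz":0,"fingers":0.3},{"x":-3,"y":-0.5,"z":-1,"rx":0,"ry":0,"rz":0,"fingers":0.3},{"x":-3,"y":-0.5,"z":-1,"rx":0,"ry":0,"rz":0,"fingers":0.3}]'
python3 - <<'E'
from h import *
tip()
E
```

```text
time: 35.2
position: [0.5729, 0.1666, 0.1292]
tcp_rot: [3.133, 0.354, -3.083]
ft_force: [-0.5, 0.4, -4.9]
opening: 0.0492
t 35.20 [0.5729 0.1666 0.1292] [ 3.133  0.354 -3.083] [-0.5  0.4 -4.9] [-0.04  0.58 -0.  ] op 0.0492 [ 0.33  0.17 -0.43  0.63 -0.08  0.25]
tip in bay mm: along 5.9 across 0.4 up 1.3 tilt 20.3
```

```bash
python3 -m crank '[{"x":1.4,"y":0,"z":-3.1,"rx":-0.003,"ry":0.046,"rz":0,"fingers":0.3},{"x":2.8,"y":0,"z":-6.3,"rx":-0.006,"ry":0.0925,"rz":0,"fingers":0.3},{"x":3.7,"y":0,"z":-9.4,"rx":-0.008,"ry":0.136,"rz":0,"fingers":0.3},{"x":4.6,"y":0,"z":-12.5,"rx":-0.011,"ry":0.18,"rz":0,"fingers":0.3},{"x":4.6,"y":0,"z":-12.5,"rx":-0.011,"ry":0.18,"rz":0,"fingers":0.3}]'
python3 - <<'E'
from h import *
tip()
E
```

```text
time: 35.7
position: [0.5784, 0.1666, 0.1163]
tcp_rot: [3.133, 0.172, -3.083]
ft_force: [-0.3, 0.4, -4.1]
opening: 0.0492
t 35.70 [0.5784 0.1666 0.1163] [ 3.133  0.172 -3.083] [-0.3  0.4 -4.1] [-0.01  0.27 -0.01] op 0.0492 [ 0.3   0.32 -0.21  0.87 -0.03  0.24]
tip in bay mm: along 4.7 across 0.1 up 1.1 tilt 9.9
```

```bash
python3 -m crank '[{"x":-1,"y":0,"z":-2,"rx":-0.001,"ry":0.026,"rz":0,"fingers":0.3},{"x":-0.8,"y":0,"z":-3.9,"rx":-0.003,"ry":0.052,"rz":0,"fingers":0.3},{"x":-0.4,"y":0,"z":-5.8,"rx":-0.005,"ry":0.078,"rz":0,"fingers":0.3},{"x":-0.2,"y":0,"z":-7.7,"rx":-0.006,"ry":0.103,"rz":0,"fingers":0.3},{"x":-0.2,"y":0,"z":-7.7,"rx":-0.006,"ry":0.103,"rz":0,"fingers":0.3}]'
python3 - <<'E'
from h import *
tip()
E
```

```text
time: 36.2
position: [0.5784, 0.1666, 0.1083]
tcp_rot: [3.133, 0.07, -3.083]
ft_force: [-0.1, -0.2, -4.6]
opening: 0.0492
t 36.20 [0.5784 0.1666 0.1083] [ 3.133  0.07  -3.083] [-0.1 -0.2 -4.6] [-0.02  0.15 -0.02] op 0.0492 [ 0.28  0.41 -0.09  1.01 -0.01  0.23]
tip in bay mm: along 2.1 across 0.1 up 0.7 tilt 4.0
```

```bash
python3 -m crank '[{"x":0.5,"y":0,"z":-2.6,"rx":-0.002,"ry":0.035,"rz":0,"fingers":0.3},{"x":1.2,"y":0,"z":-5.5,"rx":-0.004,"ry":0.07,"rz":0,"fingers":0.3},{"x":1.2,"y":0,"z":-5.5,"rx":-0.004,"ry":0.07,"rz":0,"fingers":0.3}]'
python3 - <<'E'
from h import *
tip()
E
```

```text
time: 36.5
position: [0.58, 0.1665, 0.1024]
tcp_rot: [3.133, 0.0, -3.083]
ft_force: [-0.7, 0.0, -4.4]
opening: 0.049
t 36.50 [0.58   0.1665 0.1024] [ 3.133  0.    -3.083] [-0.7  0.  -4.4] [-0.    0.02  0.04] op 0.0490 [0.28 0.47 0.01 1.1  0.01 0.22]
tip in bay mm: along 2.2 across -0.0 up 0.1 tilt 0.0
```

```bash
python3 -m crank '[{"x":0,"y":0,"z":-1,"rx":0,"ry":0,"rz":0,"fingers":0.3},{"x":0,"y":0,"z":-1,"rx":0,"ry":0,"rz":0,"fingers":0.3},{"x":0,"y":0,"z":-1,"rx":0,"ry":0,"rz":0,"fingers":0.75},{"x":0,"y":0,"z":-1,"rx":0,"ry":0,"rz":0,"fingers":0.75},{"x":0,"y":0,"z":-1,"rx":0,"ry":0,"rz":0,"fingers":0.75},{"x":0,"y":0,"z":5,"rx":0,"ry":0,"rz":0,"fingers":0.8},{"x":0,"y":0,"z":40,"rx":0,"ry":0,"rz":0,"fingers":0.8},{"x":0,"y":0,"z":90,"rx":0,"ry":0,"rz":0,"fingers":1},{"x":0,"y":0,"z":140,"rx":0,"ry":0,"rz":0,"fingers":1},{"x":0,"y":0,"z":170,"rx":0,"ry":0,"rz":0,"fingers":1},{"x":0,"y":0,"z":170,"rx":0,"ry":0,"rz":0,"fingers":1},{"x":0,"y":0,"z":170,"rx":0,"ry":0,"rz":0,"fingers":1}]'
python3 - <<'E'
from h import *
c,f=shot("wrist","w24");st()
for a,ct,cn in blobs(mask(f,(3,150,50),(17,255,255)),150):print('or',a,ct,"z130",rect(c,cn,.130))
r=lidbar(f,c,.149);print(r[3],r[4])
s,F=shot("side","s24")
cv2.imwrite("pics/m24.png",np.hstack([cv2.resize(F[225:375,110:310],(400,300)),cv2.copyMakeBorder(cv2.resize(f,(400,250)),0,50,0,0,0)])[:,:,::-1])
E
```

```text
time: 37.7
position: [0.5803, 0.1666, 0.273]
tcp_rot: [3.133, 0.001, -3.083]
ft_force: [0.2, 0.8, -0.8]
opening: 0.0853
t 37.75 [0.5799 0.1665 0.2719] [ 3.133 -0.    -3.083] [ 0.5  0.2 -0.9] [-0.05  0.03 -0.01] op 0.0853 [0.28 0.44 0.38 1.51 0.01 0.22]
or 2726 [314.56456346 183.2190022 ] z130 [580.6 167.6  61.4  32.1   3.6]
or 1008 [314.13492063 112.29464286] z130 [521.8 163.6  34.9  16.9 -86.7]
[553.6 313.9  94.3  15.6  66.1] [553.8 311.3 140.1 131.5  88.2]
```

View pics/m24.png

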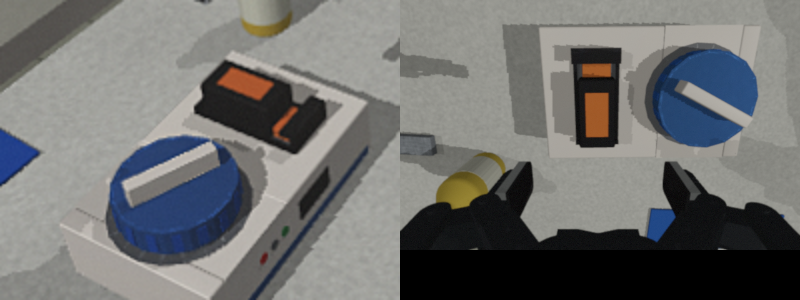

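```bash
python3 - <<'E'
from h import *
shot("top","top25")
for n in("top0","top2","top7","top25"):
    g=cv2.imread(f"pics/{n}.png")[:,:,::-1].copy();c=info("top")
    for k,lo,hi in(("g",(40,45,25),(88,255,255)),("y",(16,60,35),(36,255,255))):
        for a,ct,cn in blobs(mask(g,lo,hi),40):
            if 45<ct[0]<500 and 75<ct[1]<395: print(n,k,a,ct.round(0),rect(c,cn,.018))
E
```

```text
top0 g 1113 [466. 202.] [ 494.1 -659.   143.4  131.1   89. ]
top0 g 179 [287. 183.] [564.4 -61.1  71.   28.8 -83.6]
top0 y 323 [282. 128.] [758.4 -43.8  75.9  74.9  -0.9]
top0 y 186 [318. 177.] [ 582.4 -164.3   70.9   29.2  -83.6]
top0 y 63 [499. 393.] [-148.9 -752.7   93.6   41.   -68.8]
top0 y 50 [485. 387.] [-128.  -707.8   59.1   36.4  -24.3]
top2 g 1111 [466. 202.] [ 494.1 -658.9  143.3  131.1   89. ]
top2 g 179 [288. 183.] [564.4 -61.3  70.6  28.6 -85.6]
top2 y 322 [282. 128.] [758.4 -43.8  75.9  74.9  -0.9]
top2 y 186 [318. 177.] [ 582.1 -164.6   70.5   29.7  -84.4]
top2 y 109 [440. 364.] [ -45.8 -563.6   90.1   43.6  -88.8]
top2 y 108 [488. 367.] [ -51.4 -718.8   72.9   62.5  -47. ]
top7 g 1108 [466. 202.] [ 494.1 -660.5  140.   131.1   89. ]
top7 g 109 [176. 185.] [561.  316.5  50.6  28.  -82.8]
top7 y 321 [282. 128.] [758.4 -43.8  75.9  74.9  -0.9]
top7 y 186 [318. 177.] [ 582.6 -163.9   71.4   29.   -82.6]
top7 y 86 [484. 366.] [ -54.1 -701.7   81.5   43.    68.8]
top7 y 63 [496. 363.] [ -43.2 -742.8   66.7   27.2   52.1]
top7 y 56 [468. 366.] [ -52.8 -649.5   51.7   31.7  -72.1]
top7 y 49 [433. 362.] [ -34.6 -537.3   64.6   25.4  -74.5]
top25 g 1114 [466. 202.] [ 494.1 -658.9  143.3  131.1   89. ]
top25 y 322 [282. 127.] [758.4 -43.8  75.9  74.9  -0.9]
top25 y 205 [481. 365.] [ -49.6 -699.   143.7   56.2   84.4]
top25 y 174 [442. 364.] [ -43.  -562.6  138.1   41.8  -84.1]
```

```bash
python3 -c "
from h import *
st();print(robot.close_job())"
```

```text
t 37.85 [0.5795 0.1664 0.2712] [ 3.134e+00 -2.000e-03 -3.083e+00] [ 0.2 -1.   0. ] [-0.01  0.03 -0.03] op 0.0854 [0.28 0.44 0.38 1.51 0.01 0.22]
the job is handed in; nothing more can be done
None
```

The dosing unit is ready and the job is handed in at 37.9 s, with the gripper open and clear of everything. No verdict was reported.

**Soap bars:** Only two were present, one green and one yellow, and both went into the tub. The last top picture shows no bar left on the counter.

**Lid:** I took the large blue lid. It dropped into the thread at once, about 20 mm below the mouth, so I did not turn it back anticlockwise first. I turned it clockwise about 69° to a firm stop. A fingertip probe met nothing down to 0.149 m, the bar's fully-home height. Wrist-picture sizes put the bar's top at about 0.149 to 0.152 m. A two-view height check of the seated lid was unusable, because the bar was cut off in one picture.

**Power pack:** It was tilted 20°, its tongue pushed under the lip, then swung flat without notable contact force. The final pictures show it flat in the bay with the tongue under the lip, lined up with the unit.

**Left alone:** The softener bottle has not moved in the top pictures. The brush was never approached, but I did not measure it again at the end.

**Disagreements:** The top and wrist cameras differed by 3 to 5 mm. The height measurement of the bars and the lid from that pair failed. I checked the bar height with the side camera (18 mm), the lid and pack by their apparent size, and relied on close wrist views and touch.

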